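# Set out doll-house columns, tin and vase for painting

## Robot

A 6-joint arm with a two-finger parallel gripper is mounted at the origin on a cart in front of the work surface, level with it; the furniture and walls round the work are solid. World frame = base frame: x ahead of the robot, y to its left, z up, the work surface at z = 0. Lengths are in m, angles in rad, forces in N, time in s.
With the tool pointing down it reaches from about 0.35 to 0.85 m from the base axis. Payload 8.1 kg.
Tool frame: the origin (TCP) lies at the very end of the fingers, on their centre line; the grasp point (between the pads) lies 19 mm behind it (r.grasp_offset is the distance from the TCP to the grasp point, in m); z points along the fingers, y is the line along which they close (so a half turn about z gives the same grasp; the last joint's range is limited). The gripper opens to 93 mm and grips with 3 to 60 N. Pads are 15 mm wide; open, the fingers measure 128 mm over their backs; the gripper's body (75 mm by 188 mm) begins 65 mm behind the grasp point.
Start: joints at [1.201, 0.13, 1.488, -0, 1.523, -0.085], TCP at [0.169, 0.576, 0.219] pointing down, gripper open.
Joint ranges: [-2.96, 2.96], [-0.89, 2.26], [0.02, 2.5], [-1.34, 4.48], [0, 2.73], [-2.66, 2.66]. Speed limits (rad/s): [2.39, 2.39, 2.79, 3.14, 3.14, 3.14].

## Interface

Orientations are given as [roll, pitch, yaw] about the fixed x, y, z axes, in that order (R = Rz(yaw) Ry(pitch) Rx(roll)).
In Python, from bench import r gives the robot as it stands.
- The arm moves only by the tool arm_command, never from a script. Its argument "moves" is a list of rows, each an object with "hand": the closure, from -1 (fully open) to 1 (shut); "travel": the shift along the tool's x, y, z in normalised numbers (1 is 250 mm), a list of three; "turn": the turn, a rotation vector about the tool's x, y, z in fractions of the full range, 1 being 180 degrees, a list of three. In form: [{"hand": hand, "travel": [tx, ty, tz], "turn": [ax, ay, az]}, ...]. A call has 1 to 5 rows; each row is the pose to reach, as a shift and turn from the pose commanded when the call began, along the tool's axes at that moment; what a row does not reach only later rows make up. A row lasts 1/12 s, in which the tool goes at most 41.7 mm and 7.16 degrees, less where a joint would pass 70% of its speed; a pose out of reach is approached as far as the arm can. A shift or turn number past 1, either way, is cut back to 1. A call with a gripper value outside its range is refused whole. The fingers move at their own pace and stop on an object; "newtons" is the grip in N (left out, the last holds). Time passes only in rows, so rows that repeat a pose let the fingers close. It gives the time, the measured TCP pose, the force, the opening and the grip force at its end, in the units of the state.
- r.observe(): the state, without advancing time (a new reading comes with each control period).
- r.snapshot(name): name is "scene" or "side" or "wrist"; returns the picture (384x512x3 uint8, red, green, blue); there is no depth.
- r.camera_model(name): a dict with "intrinsics" (3x3 intrinsics, pixels), "extrinsics" (4x4, takes a point from world to camera coordinates). Camera axes: x right, y down, z forward; pixel columns grow to the right and rows downward; lengths in m; the calibration is good to about 2 mm. A picture is of the moment at which its call begins: read the wrist's pose just before it. camera_model takes no time and is no camera call; for the wrist camera it gives the pose at the moment of the call.
- r.sign_off(): hands the job in; it is judged then, once.
The state is a dict: "t": time; "joints": joint angles; "qd": joint speeds; "joint_efforts": joint torques, N m; "tool_pos": TCP position; "orientation": TCP orientation; "force": force on the tool from outside, world axes, zero at the start; "moment": the same for the moment, N m; "grip_width": opening from 0.0 (shut) to 1.0 (fully open); "grip_force": force on a finger pad.
Only numpy, scipy, OpenCV 4.12 (cv2) and the standard library are available. Lean on these libraries where they do the work, as an engineer would, in place of code of your own. Each camera call takes 0.05 s, during which the arm holds its last target. There are 200 camera calls.

## Task

Lay the two white columns crosswise in the notched wooden rest, each seated in both rails with equal overhang at its ends: the thick column, ready for paint, in the outer pair of notches on the paint pot's side, and the thin column, still to be sanded, in the outer pair on the sanding block's side, leaving the middle pair empty between them. Stand the tin on the bench midway between the paint pot and the sanding block, in line with their centres, and then stand the green vase upright in the middle of the tin's lid as on a plinth. Do not tip the vase over on the way, and leave the pot, the sanding block and the other loose things (bit box, bracket, chair) where they are.

Things in the scene. Friction and masses are not known exactly. Their poses are not given: they have to be found in the camera images.
- rest: Fixed dark wooden rest, base 90 (x) x 132 (y) x 6 mm. Two rails along y, 8 mm thick, at x = -37 and +37, tops 40 mm up. Each has 90-degree V notches 20 wide, 10 deep, at y = -42, 0, +42, bottoms 30 mm up; a column lies in a facing pair, along x, its axis 44 mm up (thick) or 38.5 (thin). Origin: centre of underside, bench height; x points away from the robot, yaw up to 0.3 rad.
- thick_column: Thick white round column (cylinder), 20 mm diameter, 120 mm long, with grey lines and dark bores at its ends, lying on the bench; it can roll. Origin at its centre, on its axis; x runs along its axis (both ends alike).
- thin_column: Thin white round column (cylinder), 12 mm diameter, 120 mm long, with grey lines and dark bores at its ends, lying on the bench; it can roll. Origin at its centre, on its axis; x runs along its axis (both ends alike).
- tin: Round grey screw tin, 41 mm diameter body with a flat 43 mm diameter lid, 21 mm high, standing on the bench. Origin: centre of its underside; z up. Its target is the midpoint between paint pot and sanding block, which is at x = +120 mm, y = 0 in the rest's frame.
- vase: Round green printed vase, 70 mm high, widest (44 mm) at mid-height, foot about 36 mm diameter, open at the top, standing on the bench. Origin: centre of its underside; z up.
- paint_pot: White round paint pot with a blue band, 36 mm diameter, 42 mm high, loose; stands behind one end of the rest, at x = +120 mm and y = +80 or -80 mm in the rest's frame (the sanding block is at the other). Origin: centre of its underside.
- sanding_block: Reddish brown sanding block, loose, 24 mm high, 68 mm long lying along the rest's x and 48 mm across; stands behind the other end of the rest, at x = +120 mm and y = -80 or +80 mm in the rest's frame. Origin: centre of its underside.
- bit_box: Purple lidded box 54x58x25 mm, a bystander at the back left. Origin: centre of its underside.
- bracket: Blue printed angle bracket 24x50x40 mm, a bystander at the left. Origin: centre of its underside.
- chair: Wooden doll-house chair 36x36x50 mm, a bystander at the right. Origin: centre of its underside.
Mind the look-alikes: they are no part of the job. Leave any turquoise look-alike of the thick_column alone.

How it is judged:
At the end, for the whole second after the job is handed in: Thick column seated (6 mm across, 4 mm in height, 0.12 rad, 15 mm lengthways) in the outer notches on the pot's side, thin one likewise on the block's side; tin on the bench within 15 mm each way of the pot-block midpoint; vase upright on it, centred within 10 mm; all at rest (((y of paint_pot in the frame of rest above 0 m and y of thick_column in the frame of rest between 0.036 and 0.048 m and y of thin_column in the frame of rest between -0.048 and -0.036 m) or (y of paint_pot in the frame of rest below 0 m and y of thick_column in the frame of rest between -0.048 and -0.036 m and y of thin_column in the frame of rest between 0.036 and 0.048 m)) and x of thick_column in the frame of rest between -0.015 and 0.015 m and z of thick_column in the frame of rest between 0.0401 and 0.0481 m and angle between the x axis of each of thick_column, thin_column and the x axis of rest, either way round below 0.12 rad and x of thin_column in the frame of rest between -0.015 and 0.015 m and z of thin_column in the frame of rest between 0.0345 and 0.0425 m and x of tin in the frame of rest between 0.105 and 0.135 m and y of tin in the frame of rest between -0.015 and 0.015 m and height (world z) of tin between -0.004 and 0.004 m and angle between each of tin, vase's own z axis and vertical below 0.1 rad and horizontal distance between vase and tin below 0.01 m and z of vase in the frame of tin between 0.017 and 0.025 m and linear speed of each of thick_column, thin_column, tin, vase below 0.03 m/s); the robot touches nothing.
It fails at once if the paint pot or the sanding block is moved by more than 15 mm (distance of any of paint_pot, sanding_block from where it was at the start of the episode above 0.015 m).
It fails at once if the bit box, bracket or chair is moved by more than 25 mm (distance of any of bit_box, bracket, chair from where it was at the start of the episode above 0.025 m).
It fails at once if the vase is tipped over (angle between vase's own z axis and vertical above 0.7 rad).
It also fails if it takes over 99 s, if anything falls off the work surface, if the arm or the gripper's body presses on something with over 40 N, if the wrist force passes 120 N, or if a joint passes its speed limit or range.

## Working session

There is one attempt and no reset: what is moved stays moved. The work goes in short steps, Python scripts to look and compute and a tool call to move; the robot and the scene stay as the last step left them, time stands still between calls to the robot, and variables do not carry over. Pictures are saved under pics/ and viewed, at most 14 in all, crops included, and the job is handed in when it is done.

Besides the shell and the picture viewer there is one more tool, called after ">>>" as name([rows], argument=value, ...), one row to a line, values as JSON. arm_command: Moves the arm, as the interface text tells. Its arguments: {"type":"object","properties":{"moves":{"type":"array","items":{"type":"object","properties":{"hand":{"type":"number"},"travel":{"type":"array","items":{"type":"number"}},"turn":{"type":"array","items":{"type":"number"}}}}},"newtons":{"type":"number"}},"required":["moves"]}

```bash
ls; mkdir -p pics; python3 - <<'E'
from bench import r
import cv2,numpy as np
for n in("scene","side","wrist"):
    im=r.snapshot(n); cv2.imwrite(f"pics/{n}0.png",im[:,:,::-1])
    m=r.camera_model(n); print(n,np.round(m["intrinsics"],1).tolist(),np.round(m["extrinsics"],3).tolist())
print(r.observe())
E
```

```text
pics
scene [[449.9, 0.0, 260.4], [0.0, 449.9, 182.2], [0.0, 0.0, 1.0]] [[-0.539, -0.842, 0.014, 0.286], [-0.371, 0.223, -0.902, 0.223], [0.756, -0.491, -0.432, 0.894], [0.0, 0.0, 0.0, 1.0]]
side [[469.5, 0.0, 262.8], [0.0, 469.5, 195.3], [0.0, 0.0, 1.0]] [[-0.998, 0.062, 0.025, 0.506], [0.013, 0.535, -0.845, 0.039], [-0.066, -0.842, -0.535, 1.636], [0.0, 0.0, 0.0, 1.0]]
wrist [[295.0, 0.0, 257.4], [0.0, 295.0, 193.3], [0.0, 0.0, 1.0]] [[0.28, 0.96, -0.001, -0.599], [0.931, -0.272, 0.245, -0.029], [0.235, -0.07, -0.969, 0.389], [0.0, 0.0, 0.0, 1.0]]
{'t': 0.15, 'joints': array([ 1.20060713e+00,  1.30990317e-01,  1.48900119e+00, -4.17785773e-05,
        1.52299679e+00, -8.54147748e-02]), 'qd': array([-1.36358738e-03, -1.55679765e-03, -3.48655963e-03, -1.00598766e-04,
        6.55037235e-05, -6.26375571e-04]), 'joint_efforts': array([ 8.88307168e-04, -5.60464668e+01, -4.92338741e+01,  7.68904039e-02,
        3.02517833e-02, -1.15605244e-04]), 'tool_pos': array([0.16841198, 0.5754354 , 0.21784219]), 'orientation': array([-3.14019854e+00, -7.74878182e-05,  2.85682021e+00]), 'force': array([-0.08470114, -0.20900268,  0.63840808]), 'moment': array([0.01580865, 0.03306491, 0.02749965]), 'grip_force': 0.0, 'grip_width': 1.0019501410042464}
```

View pics/scene0.png

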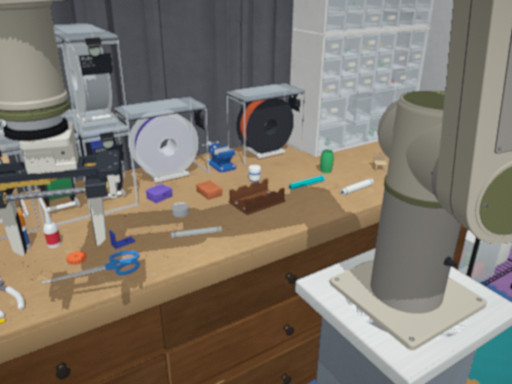

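View pics/side0.png

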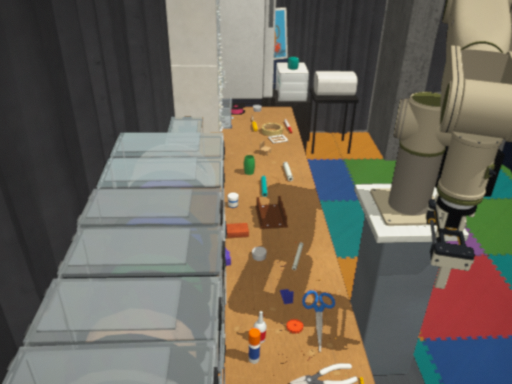

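The scene view shows:
- rest at (258,197)
- white thin column at (197,232)
- white thick column at (357,186)
- turquoise look-alike at (307,182)
- tin at (180,209), vase at (327,160), pot at (255,173), block at (209,189)
- bit box at (159,193), bracket at (121,240), chair at (380,164)

The side view agrees: thin column (298,255), thick column (287,171), turquoise (264,186), tin (259,253).

Candidates for the thick column are white (357,186) and turquoise (307,182), and I choose the white one. For the tin, the candidates are the grey tin (180,209) and the white pot (255,173).

```bash
cat > h.py <<'E'
from bench import r
import cv2,numpy as np
from scipy.spatial.transform import Rotation as R
def ray(m,uv,z):
    K,E=m["intrinsics"],m["extrinsics"]; Rm,t=E[:3,:3],E[:3,3]
    c=-Rm.T@t; d=Rm.T@np.linalg.inv(K)@np.array([*uv,1.]); s=(z-c[2])/d[2]
    return c+s*d
def proj(m,P):
    K,E=m["intrinsics"],m["extrinsics"]; p=K@(E[:3,:3]@np.asarray(P,float)+E[:3,3]); return p[:2]/p[2]
def shift(P,yaw=None):
    """tool-frame shift (mm) to TCP target P, and turn about tool z (deg) for the tool y axis along world angle yaw"""
    o=r.observe(); T=R.from_euler('xyz',o['orientation'])
    s=T.inv().apply(np.array(P)-o['tool_pos'])*1000
    a=None
    if yaw is not None:
        ty=T.apply([0,1,0]); a=np.degrees(np.arctan2(ty[1],ty[0])-yaw); a=(a+90)%180-90
    return np.round(s,1),a
def st():
    o=r.observe(); print(round(o['t'],2),np.round(o['tool_pos'],4),np.round(o['orientation'],3),np.round(o['joints'],2),round(o['grip_width'],3),round(o['grip_force'],1),np.round(o['force'],1))
E
python3 - <<'E'
from h import *
m=r.camera_model("scene");s=r.camera_model("side")
for n,u,v,z in[("rest",(258,197),(271,213),.02),("thin",(197,232),(298,255),.006),("thick",(357,186),(287,171),.01),("turq",(307,182),(264,186),.01),("tin",(180,209),(259,253),.01),("vase",(327,160),(250,165),.035),("pot",(255,173),(233,199),.02),("block",(209,189),(237,230),.012),("box",(159,193),(228,258),.012),("bracket",(121,240),(287,296),.02),("chair",(380,164),(265,148),.025)]:
    print(n,np.round(ray(m,u,z),3)[:2],np.round(ray(s,v,z),3)[:2])
print(np.round(np.linalg.inv(r.camera_model("wrist")["extrinsics"])[:3,3],3))
a=cv2.imread("pics/scene0.png")[140:250,110:400];cv2.imwrite("pics/crop.png",cv2.resize(a,None,fx=2.7,fy=2.7,interpolation=cv2.INTER_CUBIC))
E
```

```text
rest [0.471 0.046] [0.484 0.055]
thin [0.416 0.254] [0.419 0.256]
thick [ 0.397 -0.249] [ 0.399 -0.242]
turq [ 0.494 -0.14 ] [ 0.495 -0.133]
tin [0.536 0.246] [0.534 0.248]
vase [ 0.548 -0.261] [ 0.541 -0.247]
pot [ 0.609 -0.03 ] [ 0.608 -0.033]
block [0.598 0.13 ] [0.597 0.135]
box [0.647 0.26 ] [0.625 0.27 ]
bracket [0.454 0.425] [0.471 0.438]
chair [ 0.455 -0.4  ] [ 0.473 -0.41 ]
[0.104 0.595 0.383]
```

View pics/crop.png

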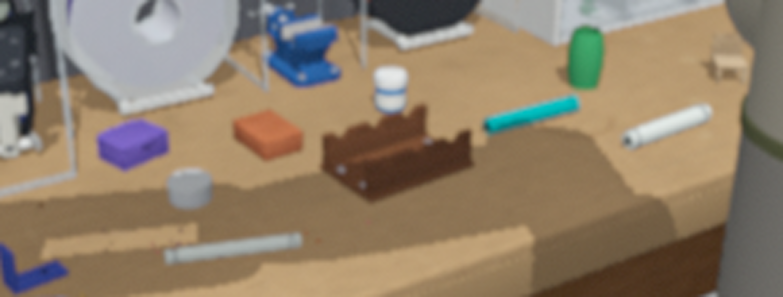

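The crop confirms the white thick column at right (667,124 in the crop), with the turquoise one left of it. The thin column is at (232,248), and the grey tin at (190,188) is distinct from the blue-banded pot. Next I move to an overhead view.

```bash
python3 - <<'E'
from h import *
print(shift((.45,.16,.26),np.pi/2+.07))
E
```

```text
(array([-387. , -319.7,  -41.7]), np.float64(-20.32695775185958))
```

The manual's scale: shifts go in shares of 250 mm and turns go in shares of 180 degrees. Converting my numbers, -161 mm is -0.644, -129 mm is -0.516.

>>> arm_command([
  {"hand": -1, "travel": [-0.128, -0.108, -0.016], "turn": [0, 0, 0]},
  {"hand": -1, "travel": [-0.256, -0.212, -0.028], "turn": [0, 0, 0]},
  {"hand": -1, "travel": [-0.388, -0.32, -0.04], "turn": [0, 0, 0]},
  {"hand": -1, "travel": [-0.516, -0.428, -0.056], "turn": [0, 0, 0]},
  {"hand": -1, "travel": [-0.644, -0.532, -0.068], "turn": [0, 0, 0]},
])

```text
t: 0.57
tool_pos: [0.2854, 0.4022, 0.2354]
orientation: [-3.141, -0.0, 2.858]
force: [0.2, -0.6, 0.2]
grip_width: 0.996
grip_force: 0.0
```

Scaled: -161 mm is -0.644, -133 mm is -0.532.

>>> arm_command([
  {"hand": -1, "travel": [-0.128, -0.108, -0.016], "turn": [0, 0, 0]},
  {"hand": -1, "travel": [-0.256, -0.212, -0.028], "turn": [0, 0, 0]},
  {"hand": -1, "travel": [-0.388, -0.32, -0.04], "turn": [0, 0, 0]},
  {"hand": -1, "travel": [-0.516, -0.428, -0.056], "turn": [0, 0, 0]},
  {"hand": -1, "travel": [-0.644, -0.532, -0.068], "turn": [0, 0, 0]},
])

```text
t: 0.98
tool_pos: [0.402, 0.2302, 0.2527]
orientation: [3.141, 0.0, 2.857]
force: [0.9, 0.3, 0.4]
grip_width: 0.999
grip_force: 0.0
```

Scaled: -65 mm is -0.26, -54 mm is -0.216, -20.3 degrees is -0.1128.

>>> arm_command([
  {"hand": -1, "travel": [-0.128, -0.108, -0.016], "turn": [0, 0, -0.0333]},
  {"hand": -1, "travel": [-0.26, -0.216, -0.028], "turn": [0, 0, -0.0667]},
  {"hand": -1, "travel": [-0.26, -0.216, -0.028], "turn": [0, 0, -0.1]},
  {"hand": -1, "travel": [-0.26, -0.216, -0.028], "turn": [0, 0, -0.1128]},
  {"hand": -1, "travel": [-0.26, -0.216, -0.028], "turn": [0, 0, -0.1128]},
])

```text
t: 1.4
tool_pos: [0.449, 0.1609, 0.2592]
orientation: [-3.142, -0.001, -3.072]
force: [0.5, -0.0, 0.8]
grip_width: 0.999
grip_force: 0.0
```

```bash
python3 - <<'E'
from h import *
st(); m=r.camera_model("wrist"); im=r.snapshot("wrist"); cv2.imwrite("pics/w1.png",im[:,:,::-1]); np.savez("pics/w1",**m)
E
```

```text
1.4 [0.449  0.1609 0.2592] [-3.142e+00 -1.000e-03 -3.072e+00] [ 0.24 -0.22  1.76  0.    1.61 -1.4 ] 0.999 0.0 [ 0.5 -0.   0.8]
```

View pics/w1.png

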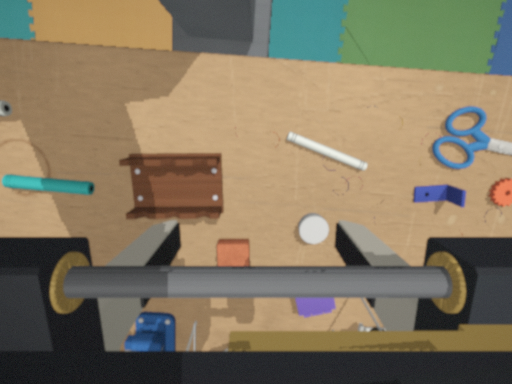

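The wrist view (image up is toward the robot) shows:
- rest at about (176,187), with four bolts at (137,171), (215,170), (139,211), (215,211)
- thin column from (290,135) to (366,167)
- tin lid at (314,229)
- turquoise column at (48,185)

The block (233,252) is half hidden.

```bash
cat >> h.py <<'E'
def blobs(im,mask,lo=30):
    n,l,s,c=cv2.connectedComponentsWithStats(mask.astype(np.uint8))
    return [(i,s[i],c[i],(l==i).astype(np.uint8)) for i in range(1,n) if s[i][4]>lo]
def hsv(im): return cv2.cvtColor(im,cv2.COLOR_RGB2HSV).astype(int)
def column(im,m,z,box):
    """white column lying at axis height z inside pixel box (u0,v0,u1,v1): centre, axis angle, length, width (world)"""
    H=hsv(im); w=(H[...,1]<60)&(H[...,2]>110); k=np.zeros_like(w); u0,v0,u1,v1=box; k[v0:v1,u0:u1]=1; w&=k
    b=max(blobs(im,w),key=lambda q:q[1][4])[3]
    b=cv2.morphologyEx(b,cv2.MORPH_CLOSE,np.ones((5,5),np.uint8))
    c=max(cv2.findContours(b,0,cv2.CHAIN_APPROX_NONE)[0],key=cv2.contourArea)[:,0,:]
    P=np.array([ray(m,p,z)[:2]*1000 for p in c],np.float32); q=cv2.boxPoints(cv2.minAreaRect(P))
    e=[q[1]-q[0],q[2]-q[1]]; e.sort(key=np.linalg.norm); a=np.arctan2(e[1][1],e[1][0])%np.pi
    return np.round(q.mean(0)/1000,4),round(float(a),3),np.round([np.linalg.norm(x) for x in e],1)
E
python3 - <<'E'
from h import *
im=cv2.imread("pics/w1.png")[:,:,::-1].copy(); m=dict(np.load("pics/w1.npz")); H=hsv(im)
print("thin",column(im,m,.006,(270,115,390,185)))
w=(H[...,1]<60)&(H[...,2]>110); w[:, :290]=0; w[:205]=0;w[250:]=0;w[:,335:]=0
for b in blobs(im,w,100): 
    print("tin",b[1],np.round(b[2],1),np.round(ray(m,(b[1][0]+b[1][2]/2-.5,b[1][1]+b[1][3]/2-.5),.021),4))
g=cv2.cvtColor(im,cv2.COLOR_RGB2GRAY).astype(int)
P=[]
for c in[(137,171),(215,170),(139,211),(215,211)]:
    q=g[c[1]-5:c[1]+6,c[0]-5:c[0]+6].copy(); q=np.clip(q-q.min()-.5*(q.max()-q.min()),0,None)
    y,x=np.mgrid[-5:6,-5:6]; u=(c[0]+(q*x).sum()/q.sum(),c[1]+(q*y).sum()/q.sum()); P.append(ray(m,u,.006)[:2]); print(np.round(u,1),np.round(P[-1],4))
P=np.array(P); print("rest",P.mean(0),[np.arctan2(*-d[[0]],d[1]) for d in(P[1]-P[0],P[3]-P[2])],[np.arctan2(d[1],d[0]) for d in(P[2]-P[0],P[3]-P[1])])
E
```

```text
thin (array([0.4191, 0.2583], dtype=float32), 1.263, array([ 13.7, 124.1], dtype=float32))
tin [298 213  32  32 779] [313.  228.5] [0.5306 0.2486 0.021 ]
[137.  171.1] [ 0.4665 -0.0112]
[214.  170.5] [0.458  0.0992]
[138.1 210.6] [ 0.5261 -0.0114]
[219.8 215.4] [0.5251 0.1102]
rest [0.49391925 0.04668359] [np.float64(0.0770748854472442), np.float64(0.008378089441476303)] [np.float64(-0.0031370012525524537), np.float64(0.16245518449576596)]
```

```bash
python3 - <<'E'
from h import *
print(shift((.419,.258,.06),1.263+np.pi/2))
E
```

```text
(array([ 23. ,  98.2, 199.2]), np.float64(-68.50741165185157))
```

Scaled: 100 mm is 0.4, 98 mm is 0.392, -35 degrees is -0.1944.

>>> arm_command([
  {"hand": -0.3, "travel": [0.02, 0.08, 0.08], "turn": [0, 0, -0.0389]},
  {"hand": -0.3, "travel": [0.036, 0.156, 0.16], "turn": [0, 0, -0.0778]},
  {"hand": -0.3, "travel": [0.056, 0.236, 0.24], "turn": [0, 0, -0.1167]},
  {"hand": -0.3, "travel": [0.072, 0.316, 0.32], "turn": [0, 0, -0.1556]},
  {"hand": -0.3, "travel": [0.092, 0.392, 0.4], "turn": [0, 0, -0.1944]},
])

```text
t: 1.87
tool_pos: [0.418, 0.2597, 0.1585]
orientation: [3.142, 0.0, -2.456]
force: [-0.1, 0.4, 0.1]
grip_width: 0.694
grip_force: 0.0
```

Scaled: 99 mm is 0.396, 80 mm is 0.32, -33.5 degrees is -0.1861.

>>> arm_command([
  {"hand": -0.3, "travel": [0, 0, 0.08], "turn": [0, 0, -0.0389]},
  {"hand": -0.3, "travel": [0, 0, 0.16], "turn": [0, 0, -0.0778]},
  {"hand": -0.3, "travel": [0, 0, 0.24], "turn": [0, 0, -0.1167]},
  {"hand": -0.3, "travel": [0, 0, 0.32], "turn": [0, 0, -0.1556]},
  {"hand": -0.3, "travel": [0, 0, 0.396], "turn": [0, 0, -0.1861]},
])

```text
t: 2.28
tool_pos: [0.418, 0.2588, 0.0592]
orientation: [3.141, -0.0, -1.871]
force: [0.2, 1.1, -0.5]
grip_width: 0.65
grip_force: 0.0
```

```bash
python3 - <<'E'
from h import *
st(); m=r.camera_model("wrist"); im=r.snapshot("wrist"); cv2.imwrite("pics/w2.png",im[:,:,::-1]); np.savez("pics/w2",**m)
print(shift((.419,.258,.0025),1.263+np.pi/2),proj(m,r.observe()['tool_pos']))
E
```

```text
2.28 [0.418  0.2588 0.0592] [ 3.141 -0.    -1.871] [ 0.45 -0.02  1.95  0.    1.22 -2.39] 0.65 0.0 [ 0.2  1.1 -0.5]
(array([-1.6, -3.3, 52.7]), np.float64(0.7813044445044994)) [260.48084389 229.21632482]
```

View pics/w2.png

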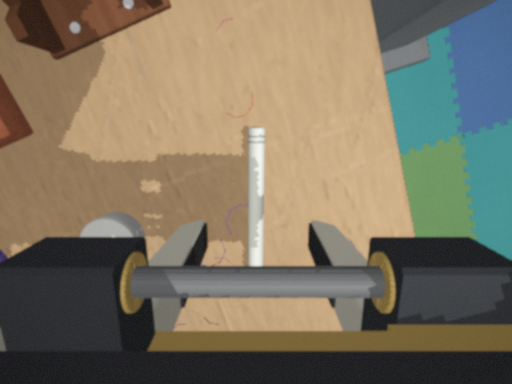

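The column lies centred between the fingers (256,195).

Scaled: 57 mm is 0.228, 50 mm is 0.2.

>>> arm_command([
  {"hand": -0.3, "travel": [-0.008, 0, 0.12], "turn": [0, 0, 0]},
  {"hand": -0.3, "travel": [-0.008, 0, 0.2], "turn": [0, 0, 0]},
  {"hand": -0.3, "travel": [-0.008, 0, 0.228], "turn": [0, 0, 0]},
  {"hand": 0.6, "travel": [-0.008, 0, 0.228], "turn": [0, 0, 0]},
  {"hand": 1, "travel": [-0.008, 0, 0.228], "turn": [0, 0, 0]},
], newtons=25)

```text
t: 2.75
tool_pos: [0.4196, 0.2605, 0.0043]
orientation: [-3.142, 0.0, -1.878]
force: [0.5, -0.2, 0.9]
grip_width: 0.553
grip_force: 0.0
```

>>> arm_command([
  {"hand": 1, "travel": [0, 0, 0], "turn": [0, 0, 0]},
  {"hand": 1, "travel": [0, 0, 0], "turn": [0, 0, 0]},
  {"hand": 1, "travel": [0, 0, 0], "turn": [0, 0, 0]},
  {"hand": 1, "travel": [0, 0, 0], "turn": [0, 0, 0]},
])

```text
t: 3.08
tool_pos: [0.4201, 0.2603, 0.0044]
orientation: [-3.141, 0.001, -1.877]
force: [0.1, 0.3, 0.1]
grip_width: 0.27
grip_force: 0.0
```

Scaled: 2.5 mm is 0.01.

>>> arm_command([
  {"hand": 0.4, "travel": [0, 0, 0.01], "turn": [0, 0, 0]},
  {"hand": 1, "travel": [0, 0, 0.01], "turn": [0, 0, 0]},
  {"hand": 1, "travel": [0, 0, 0.01], "turn": [0, 0, 0]},
  {"hand": 1, "travel": [0, 0, 0.01], "turn": [0, 0, 0]},
  {"hand": 1, "travel": [0, 0, 0.01], "turn": [0, 0, 0]},
])

```text
t: 3.5
tool_pos: [0.4195, 0.26, 0.0009]
orientation: [3.141, -0.0, -1.877]
force: [-0.2, 0.0, -0.3]
grip_width: 0.116
grip_force: 25.0
```

>>> arm_command([
  {"hand": 1, "travel": [0, 0, 0], "turn": [0, 0, 0]},
  {"hand": 1, "travel": [0, 0, 0], "turn": [0, 0, 0]},
])

```text
t: 3.67
tool_pos: [0.4195, 0.26, 0.0009]
orientation: [3.142, -0.0, -1.877]
force: [0.3, -0.0, -0.0]
grip_width: 0.119
grip_force: 25.0
```

```bash
python3 - <<'E'
from h import *
print(shift((.54,.05,.26),np.pi/2+.07)); print(shift((.4195,.26,.26)))
E
```

```text
(array([ 164. , -178.1, -259.1]), np.float64(68.4683894446963))
(array([ 1.000e-01,  0.000e+00, -2.591e+02]), None)
```

Scaled: -150 mm is -0.6, -115 mm is -0.46.

>>> arm_command([
  {"hand": 1, "travel": [0, 0, -0.06], "turn": [0, 0, 0]},
  {"hand": 1, "travel": [0, 0, -0.18], "turn": [0, 0, 0]},
  {"hand": 1, "travel": [0, 0, -0.32], "turn": [0, 0, 0]},
  {"hand": 1, "travel": [0, 0, -0.46], "turn": [0, 0, 0]},
  {"hand": 1, "travel": [0, 0, -0.6], "turn": [0, 0, 0]},
])

```text
t: 4.08
tool_pos: [0.4191, 0.2598, 0.1524]
orientation: [3.141, -0.0, -1.877]
force: [0.1, 0.6, -0.9]
grip_width: 0.121
grip_force: 25.0
```

Scaled: -110 mm is -0.44, -89 mm is -0.356.

>>> arm_command([
  {"hand": 1, "travel": [0.064, -0.072, -0.088], "turn": [0, 0, 0]},
  {"hand": 1, "travel": [0.132, -0.144, -0.176], "turn": [0, 0, 0]},
  {"hand": 1, "travel": [0.196, -0.212, -0.264], "turn": [0, 0, 0]},
  {"hand": 1, "travel": [0.264, -0.284, -0.352], "turn": [0, 0, 0]},
  {"hand": 1, "travel": [0.328, -0.356, -0.44], "turn": [0, 0, 0]},
])

```text
t: 4.5
tool_pos: [0.48, 0.154, 0.2622]
orientation: [-3.141, 0.0, -1.876]
force: [0.6, 0.3, -0.3]
grip_width: 0.117
grip_force: 25.0
```

Scaled: -89 mm is -0.356, 82 mm is 0.328, 35 degrees is 0.1944.

>>> arm_command([
  {"hand": 1, "travel": [0.064, -0.072, 0], "turn": [0, 0, 0.0389]},
  {"hand": 1, "travel": [0.132, -0.144, 0], "turn": [0, 0, 0.0778]},
  {"hand": 1, "travel": [0.196, -0.212, 0], "turn": [0, 0, 0.1167]},
  {"hand": 1, "travel": [0.264, -0.284, 0], "turn": [0, 0, 0.1556]},
  {"hand": 1, "travel": [0.328, -0.356, 0], "turn": [0, 0, 0.1944]},
])

```text
t: 4.92
tool_pos: [0.5403, 0.0489, 0.261]
orientation: [-3.142, 0.0, -2.494]
force: [0.4, 0.5, -0.3]
grip_width: 0.118
grip_force: 25.0
```

Scaled: 33.5 degrees is 0.1861.

>>> arm_command([
  {"hand": 1, "travel": [0, 0, 0], "turn": [0, 0, 0.0389]},
  {"hand": 1, "travel": [0, 0, 0], "turn": [0, 0, 0.0778]},
  {"hand": 1, "travel": [0, 0, 0], "turn": [0, 0, 0.1167]},
  {"hand": 1, "travel": [0, 0, 0], "turn": [0, 0, 0.1556]},
  {"hand": 1, "travel": [0, 0, 0], "turn": [0, 0, 0.1861]},
])

```text
t: 5.33
tool_pos: [0.5399, 0.0499, 0.2608]
orientation: [3.142, -0.0, -3.079]
force: [0.5, 0.4, -0.3]
grip_width: 0.124
grip_force: 25.0
```

>>> arm_command([
  {"hand": 1, "travel": [0, 0, 0], "turn": [0, 0, 0]},
  {"hand": 1, "travel": [0, 0, 0], "turn": [0, 0, 0]},
])

```text
t: 5.5
tool_pos: [0.5399, 0.0501, 0.2609]
orientation: [3.142, -0.0, -3.069]
force: [0.1, -0.1, -0.1]
grip_width: 0.118
grip_force: 25.0
```

```bash
python3 - <<'E'
from h import *
st(); m=r.camera_model("wrist"); im=r.snapshot("wrist"); cv2.imwrite("pics/w3.png",im[:,:,::-1]); np.savez("pics/w3",**m)
cv2.imwrite("pics/w3v.png",cv2.resize(im[:260,:,::-1],None,fx=1.56,fy=1.56))
E
```

```text
5.5 [0.5399 0.0501 0.2609] [ 3.142 -0.    -3.069] [-0.   -0.04  1.59 -0.    1.59 -1.65] 0.118 25.0 [ 0.1 -0.1 -0.1]
```

View pics/w3v.png

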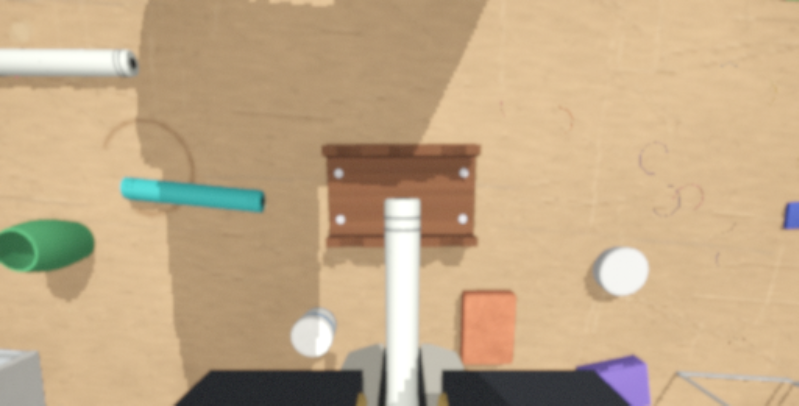

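This view shows all four bolts at about (217,111), (297,111), (218,140), (296,140) in full-size pixels. The pot top is near (201,214), the block top near (313,209) and the tin lid near (399,174). The thick column's end is at (83,40), and the vase leans in perspective at (28,157). The held thin column is in line.

```bash
python3 - <<'E'
from h import *
im=cv2.imread("pics/w3.png")[:,:,::-1].copy(); m=dict(np.load("pics/w3.npz")); H=hsv(im)
w=(H[...,1]<70)&(H[...,2]>120)
P=[]
for c in[(217,111),(297,111),(218,140),(296,140)]:
    k=np.zeros(w.shape,bool); k[c[1]-6:c[1]+7,c[0]-6:c[0]+7]=1
    g=np.where(k,255-H[...,1],0)*1.; g=np.clip(g-g[k].min()-.5*np.ptp(g[k]),0,None)*k
    y,x=np.mgrid[:384,:512]; u=((g*x).sum()/g.sum(),(g*y).sum()/g.sum()); P.append(ray(m,u,.008)[:2])
    print(np.round(u,1),np.round(P[-1],4))
P=np.array(P); 
d=(P[1]-P[0]+P[3]-P[2]);e=(P[2]-P[0]+P[3]-P[1]); print("rest",P.mean(0),np.arctan2(-d[0],d[1]),np.arctan2(e[1],e[0]))
def rc(mask,box,z,lo=100):
    k=np.zeros(mask.shape,bool);u0,v0,u1,v1=box;k[v0:v1,u0:u1]=1
    b=max(blobs(im,mask&k,lo),key=lambda q:q[1][4])[3]; c=max(cv2.findContours(b,0,cv2.CHAIN_APPROX_NONE)[0],key=cv2.contourArea)[:,0,:]
    Q=np.array([ray(m,p,z)[:2]*1000 for p in c],np.float32); return Q
bl=rc((H[...,1]>150)&(H[...,0]<12)&(H[...,2]>185),(280,175,350,236),.024); q=cv2.minAreaRect(bl); print("block",q)
po=rc((H[...,1]<25)&(H[...,2]>200),(180,190,225,236),.042); print("pot",cv2.minEnclosingCircle(po))
ti=rc((H[...,1]<40)&(H[...,2]>190),(370,150,425,200),.021); print("tin",cv2.minEnclosingCircle(ti))
print("held end",ray(m,(402/1.56,200/1.56),.266+.0))
print(H[209,313],H[214,201])
E
```

```text
[216.6 110.6] [ 0.4661 -0.0111]
[296.9 110.3] [0.4576 0.0983]
[217.7 140.3] [ 0.5059 -0.0079]
[296.3 139.9] [0.4973 0.1016]
rest [0.48172204 0.04520724] 0.0778033616023364 0.08167099740281096Traceback (most recent call last):
  File "<stdin>", line 16, in <module>
  File "<stdin>", line 14, in rc
ValueError: max() iterable argument is empty
```

```bash
python3 - <<'E'
from h import *
im=cv2.imread("pics/w3.png")[:,:,::-1].copy(); m=dict(np.load("pics/w3.npz")); H=hsv(im)
print(H[209,313],H[214,201],H[174,399])
def rc(mask,box,z,lo=60):
    k=np.zeros(mask.shape,bool);u0,v0,u1,v1=box;k[v0:v1,u0:u1]=1
    b=max(blobs(im,mask&k,lo),key=lambda q:q[1][4])[3]; c=max(cv2.findContours(b,0,cv2.CHAIN_APPROX_NONE)[0],key=cv2.contourArea)[:,0,:]
    return np.array([ray(m,p,z)[:2]*1000 for p in c],np.float32)
bl=rc((H[...,1]>150)&(H[...,0]<14),(280,175,350,236),.024); print("block",cv2.minAreaRect(bl))
po=rc((H[...,1]<30)&(H[...,2]>190),(180,190,225,236),.042); print("pot",cv2.minEnclosingCircle(po))
ti=rc((H[...,1]<40)&(H[...,2]>190),(370,150,425,200),.021); print("tin",cv2.minEnclosingCircle(ti))
o=np.array([.5399,.0501]);e=ray(m,(402/1.56,200/1.56),.266)[:2]; print("held end",e-o,np.linalg.norm(e-o))
print(shift((.4784,.0871,.10),np.pi/2+.079))
E
```

```text
[ 11 129 232] [ 26   8 227] [ 30   4 246]Traceback (most recent call last):
  File "<stdin>", line 8, in <module>
  File "<stdin>", line 6, in rc
ValueError: max() iterable argument is empty
```

```bash
python3 - <<'E'
from h import *
im=cv2.imread("pics/w3.png")[:,:,::-1].copy(); m=dict(np.load("pics/w3.npz")); H=hsv(im); C=im.astype(int)
def rc(mask,box,z,lo=60):
    k=np.zeros(mask.shape,bool);u0,v0,u1,v1=box;k[v0:v1,u0:u1]=1
    b=max(blobs(im,mask&k,lo),key=lambda q:q[1][4])[3]; c=max(cv2.findContours(b,0,cv2.CHAIN_APPROX_NONE)[0],key=cv2.contourArea)[:,0,:]
    return np.array([ray(m,p,z)[:2]*1000 for p in c],np.float32)
print(im[209,313],im[209,340])
bl=rc((C[...,0]-C[...,1]>75),(280,175,350,236),.024); print("block",cv2.minAreaRect(bl))
po=rc((H[...,1]<30)&(H[...,2]>190),(180,190,225,236),.042); print("pot",cv2.minEnclosingCircle(po))
ti=rc((H[...,1]<40)&(H[...,2]>190),(370,150,425,200),.021); print("tin",cv2.minEnclosingCircle(ti))
o=np.array([.5399,.0501]);e=ray(m,(402/1.56,200/1.56),.266)[:2]; print("held end",e-o,np.linalg.norm(e-o))
print(shift((.4784,.0871,.10),np.pi/2+.079))
E
```

```text
[232 156 115] [219 189 149]
block ((593.1990966796875, 133.65550231933594), (63.21155548095703, 42.65791702270508), 6.13134241104126)
pot ((602.4190673828125, -21.951560974121094), 23.04911994934082)
tin ((531.8390502929688, 248.1757049560547), 22.672224044799805)
held end [-0.06245022 -0.00433953] 0.06260080951724338
(array([ 58.6,  41.4, 160.9]), np.float64(-0.33369121727234585))
```

Scaled: 161 mm is 0.644, 125 mm is 0.5, -0.3 degrees is -0.0017.

>>> arm_command([
  {"hand": 1, "travel": [0.044, 0.032, 0.1], "turn": [0, 0, -0.0017]},
  {"hand": 1, "travel": [0.092, 0.064, 0.22], "turn": [0, 0, -0.0017]},
  {"hand": 1, "travel": [0.136, 0.1, 0.36], "turn": [0, 0, -0.0017]},
  {"hand": 1, "travel": [0.184, 0.132, 0.5], "turn": [0, 0, -0.0017]},
  {"hand": 1, "travel": [0.228, 0.164, 0.644], "turn": [0, 0, -0.0017]},
])

```text
t: 5.97
tool_pos: [0.4797, 0.0874, 0.0989]
orientation: [3.142, 0.001, -3.064]
force: [0.6, -0.2, -0.6]
grip_width: 0.115
grip_force: 25.0
```

>>> arm_command([
  {"hand": 1, "travel": [0, 0, 0.1], "turn": [0, 0, 0]},
  {"hand": 1, "travel": [0, 0, 0.18], "turn": [0, 0, 0]},
  {"hand": 1, "travel": [0, 0, 0.2], "turn": [0, 0, 0]},
  {"hand": 1, "travel": [0, 0, 0.2], "turn": [0, 0, 0]},
])

```text
t: 6.3
tool_pos: [0.4787, 0.087, 0.0484]
orientation: [3.142, -0.003, -3.065]
force: [-0.7, -0.3, 0.7]
grip_width: 0.12
grip_force: 25.0
```

```bash
python3 - <<'E'
from h import *
st(); print(shift((.4804,.0873,.034),np.pi/2+.079))
E
```

```text
6.3 [0.4787 0.087  0.0484] [ 3.142e+00 -3.000e-03 -3.065e+00] [ 0.07 -0.02  1.97  0.    1.2  -1.57] 0.12 25.0 [-0.7 -0.3  0.7]
(array([-1.7,  0.2, 14.4]), np.float64(-0.13024091710705932))
```

Scaled: 14 mm is 0.056, 10 mm is 0.04.

>>> arm_command([
  {"hand": 1, "travel": [-0.004, 0, 0.02], "turn": [0, 0, 0]},
  {"hand": 1, "travel": [-0.004, 0, 0.04], "turn": [0, 0, 0]},
  {"hand": 1, "travel": [-0.004, 0, 0.056], "turn": [0, 0, 0]},
  {"hand": 1, "travel": [-0.004, 0, 0.056], "turn": [0, 0, 0]},
])

```text
t: 6.63
tool_pos: [0.4815, 0.087, 0.036]
orientation: [3.142, 0.0, -3.067]
force: [-0.1, -0.5, -0.5]
grip_width: 0.124
grip_force: 25.0
```

Scaled: 1.5 mm is 0.006.

>>> arm_command([
  {"hand": 1, "travel": [0, 0, 0.006], "turn": [0, 0, 0]},
  {"hand": 0.6, "travel": [0, 0, 0.006], "turn": [0, 0, 0]},
  {"hand": 0.4, "travel": [0, 0, 0.006], "turn": [0, 0, 0]},
  {"hand": 0.4, "travel": [0, 0, 0.006], "turn": [0, 0, 0]},
  {"hand": 0.4, "travel": [0, 0, 0.006], "turn": [0, 0, 0]},
])

```text
t: 7.05
tool_pos: [0.4814, 0.0871, 0.0347]
orientation: [-3.142, 0.0, -3.067]
force: [-0.8, 0.7, 0.9]
grip_width: 0.292
grip_force: 0.0
```

Scaled: -135 mm is -0.54, -105 mm is -0.42.

>>> arm_command([
  {"hand": 0.4, "travel": [0, 0, -0.04], "turn": [0, 0, 0]},
  {"hand": 0.4, "travel": [0, 0, -0.14], "turn": [0, 0, 0]},
  {"hand": 0, "travel": [0, 0, -0.28], "turn": [0, 0, 0]},
  {"hand": 0, "travel": [0, -0.06, -0.42], "turn": [0, 0, 0]},
  {"hand": 0, "travel": [0, -0.16, -0.54], "turn": [0, 0, 0]},
])

```text
t: 7.47
tool_pos: [0.4843, 0.0484, 0.1726]
orientation: [3.141, 0.002, -3.064]
force: [0.8, -0.7, 0.1]
grip_width: 0.464
grip_force: 0.0
```

>>> arm_command([
  {"hand": 0, "travel": [0, -0.108, -0.08], "turn": [0, 0, 0]},
  {"hand": 0, "travel": [0, -0.216, -0.16], "turn": [0, 0, 0]},
  {"hand": 0, "travel": [0, -0.32, -0.24], "turn": [0, 0, 0]},
  {"hand": 0, "travel": [0, -0.428, -0.32], "turn": [0, 0, 0]},
  {"hand": 0, "travel": [0, -0.536, -0.4], "turn": [0, 0, 0]},
])

```text
t: 7.88
tool_pos: [0.494, -0.0876, 0.2716]
orientation: [-3.141, 0.001, -3.067]
force: [-0.0, 0.4, 0.2]
grip_width: 0.504
grip_force: 0.0
```

Scaled: -133 mm is -0.532, -100 mm is -0.4.

>>> arm_command([
  {"hand": 0, "travel": [0.004, -0.136, 0], "turn": [0, 0, 0]},
  {"hand": 0, "travel": [0.008, -0.268, 0], "turn": [0, 0, 0]},
  {"hand": 0, "travel": [0.012, -0.4, 0], "turn": [0, 0, 0]},
  {"hand": 0, "travel": [0.012, -0.532, 0], "turn": [0, 0, 0]},
  {"hand": 0, "travel": [0.012, -0.532, 0], "turn": [0, 0, 0]},
])

```text
t: 8.3
tool_pos: [0.5005, -0.2243, 0.27]
orientation: [-3.139, -0.0, -3.071]
force: [0.3, -0.2, -0.1]
grip_width: 0.498
grip_force: 0.0
```

```bash
python3 - <<'E'
from h import *
st(); m=r.camera_model("wrist"); im=r.snapshot("wrist"); cv2.imwrite("pics/w4.png",im[:,:,::-1]); np.savez("pics/w4",**m)
cv2.imwrite("pics/w4v.png",cv2.resize(im[:260,:,::-1],None,fx=1.56,fy=1.56))
E
```

```text
8.3 [ 0.5005 -0.2243  0.27  ] [-3.139 -0.    -3.071] [-0.51 -0.03  1.56 -0.    1.61 -2.16] 0.498 0.0 [ 0.3 -0.2 -0.1]
```

View pics/w4v.png

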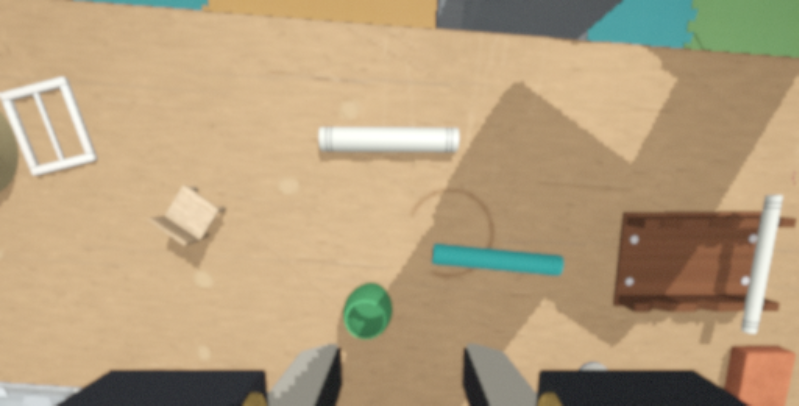

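The thick white column lies at (250,90) in full-size pixels. The vase mouth is at (236,204) and the turquoise look-alike is at (318,166). The thin column sits in the rest's left outer notches at about (489,168).

```bash
python3 - <<'E'
from h import *
im=cv2.imread("pics/w4.png")[:,:,::-1].copy(); m=dict(np.load("pics/w4.npz")); H=hsv(im)
c=column(im,m,.010,(195,72,305,106)); print("thick",c)
t=column(im,m,.0385,(478,120,504,216)); print("thin",t)
Rm=np.array([[np.cos(.079),np.sin(.079)],[-np.sin(.079),np.cos(.079)]]); print("thin in rest",Rm@(t[0]-[.4817,.0452]),t[1]-.079)
g=(H[...,0]>55)&(H[...,0]<82)&(H[...,1]>90)
b=max(blobs(im,g,200),key=lambda q:q[1][4]); print(b[1],np.round(b[2],1))
cn=max(cv2.findContours(b[3],0,cv2.CHAIN_APPROX_NONE)[0],key=cv2.contourArea)[:,0,:]
print("vase widest band, rays of blob edges z=.035:",cv2.minAreaRect(np.array([ray(m,p,.035)[:2]*1000 for p in cn],np.float32)))
print("rim", ray(m,(367/1.56,315/1.56),.07))
print(shift((*c[0],.06),c[1]-np.pi/2))
E
python3 - <<'E'
import cv2
a=cv2.imread("pics/w4.png")[160:235,200:280]; cv2.imwrite("pics/v4.png",cv2.resize(a,None,fx=6,fy=6,interpolation=cv2.INTER_CUBIC))
E
```

```text
thick (array([ 0.3949, -0.2439], dtype=float32), 1.642, array([ 20.7, 123.3], dtype=float32))
thin (array([0.4796, 0.0842], dtype=float32), 0.078, array([ 23.3, 123.7], dtype=float32))
thin in rest [0.00098436 0.03904409] -0.0010000000000000009
[221 183  29  33 767] [235.2 199.2]
vase widest band, rays of blob edges z=.035: ((545.1610717773438, -253.26577758789062), (46.82862091064453, 39.62821960449219), 3.685636043548584)
rim [ 0.53895089 -0.25050629  0.07      ]
(array([106.9, -14.4, 209.9]), np.float64(89.98550142614681))
```

View pics/v4.png

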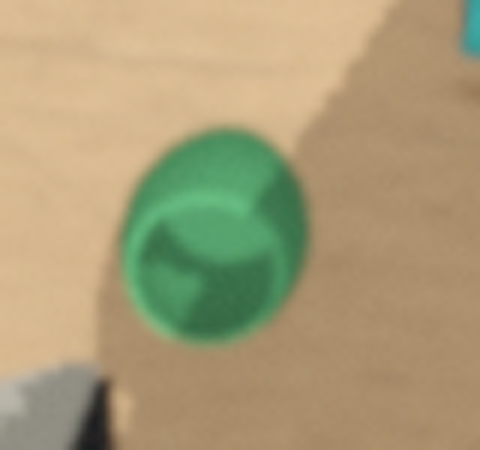

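Scaled: 107 mm is 0.428, 100 mm is 0.4, 35 degrees is 0.1944.

>>> arm_command([
  {"hand": 0, "travel": [0.088, -0.012, 0.08], "turn": [0, 0, 0.0389]},
  {"hand": 0, "travel": [0.172, -0.024, 0.16], "turn": [0, 0, 0.0778]},
  {"hand": 0, "travel": [0.26, -0.036, 0.24], "turn": [0, 0, 0.1167]},
  {"hand": 0, "travel": [0.344, -0.048, 0.32], "turn": [0, 0, 0.1556]},
  {"hand": 0, "travel": [0.428, -0.058, 0.4], "turn": [0, 0, 0.1944]},
])

```text
t: 8.77
tool_pos: [0.3948, -0.2408, 0.1692]
orientation: [3.141, 0.001, 2.601]
force: [0.6, 0.2, 0.0]
grip_width: 0.498
grip_force: 0.0
```

Scaled: 60 mm is 0.24, 48 mm is 0.192, 35 degrees is 0.1944.

>>> arm_command([
  {"hand": 0, "travel": [0, 0, 0.048], "turn": [0, 0, 0.0389]},
  {"hand": 0, "travel": [0, 0, 0.096], "turn": [0, 0, 0.0778]},
  {"hand": 0, "travel": [0, 0, 0.144], "turn": [0, 0, 0.1167]},
  {"hand": 0, "travel": [0, 0, 0.192], "turn": [0, 0, 0.1556]},
  {"hand": 0, "travel": [0, 0, 0.24], "turn": [0, 0, 0.1944]},
])

```text
t: 9.18
tool_pos: [0.3959, -0.2408, 0.1097]
orientation: [3.141, 0.0, 1.989]
force: [0.4, -0.3, 0.6]
grip_width: 0.501
grip_force: 0.0
```

Scaled: 50 mm is 0.2, 48 mm is 0.192, 20 degrees is 0.1111.

>>> arm_command([
  {"hand": 0, "travel": [0, 0, 0.064], "turn": [0, 0, 0.0389]},
  {"hand": 0, "travel": [0, 0, 0.128], "turn": [0, 0, 0.0778]},
  {"hand": 0, "travel": [0, 0, 0.192], "turn": [0, 0, 0.1111]},
  {"hand": 0, "travel": [0, 0, 0.2], "turn": [0, 0, 0.1111]},
  {"hand": 0, "travel": [0, 0, 0.2], "turn": [0, 0, 0.1111]},
])

```text
t: 9.6
tool_pos: [0.395, -0.2404, 0.059]
orientation: [-3.14, -0.002, 1.65]
force: [0.1, 0.4, 0.3]
grip_width: 0.499
grip_force: 0.0
```

```bash
python3 - <<'E'
from h import *
st(); m=r.camera_model("wrist"); im=r.snapshot("wrist"); cv2.imwrite("pics/w5.png",im[:,:,::-1])
v=dict(np.load("pics/w4.npz")); print("vase",ray(v,(234.3,204.5),.07))
print(shift((.3949,-.2439,.003),1.642-np.pi/2))
H=hsv(im); w=(H[...,1]<60)&(H[...,2]>110); w[235:]=0; w[:100]=0
for b in blobs(im,w,300): print(b[1],b[2])
E
```

```text
9.6 [ 0.395  -0.2404  0.059 ] [-3.14e+00 -2.00e-03  1.65e+00] [-0.66 -0.1   2.03  0.    1.22 -0.74] 0.499 0.0 [0.1 0.4 0.3]
vase [ 0.54249242 -0.25155511  0.07      ]
(array([-2.7, -1. , 57. ]), np.float64(0.4631976455674618))
[ 86 100  54  11 474] [113.93881857 104.26371308]
[ 244  134   29  101 2769] [257.24232575 183.43517515]
[299 220  31  15 303] [312.669967   228.19141914]
```

>>> arm_command([
  {"hand": 0, "travel": [-0.012, 0, 0.12], "turn": [0, 0, 0]},
  {"hand": 0, "travel": [-0.012, 0, 0.2], "turn": [0, 0, 0]},
  {"hand": 0, "travel": [-0.012, 0, 0.224], "turn": [0, 0, 0]},
  {"hand": 0, "travel": [-0.012, 0, 0.224], "turn": [0, 0, 0]},
  {"hand": 1, "travel": [-0.012, 0, 0.224], "turn": [0, 0, 0]},
])

```text
t: 10.07
tool_pos: [0.3964, -0.245, 0.0047]
orientation: [3.141, 0.001, 1.647]
force: [1.1, -0.5, -0.8]
grip_width: 0.465
grip_force: 0.0
```

>>> arm_command([
  {"hand": 1, "travel": [0, 0, 0], "turn": [0, 0, 0]},
  {"hand": 1, "travel": [0, 0, 0], "turn": [0, 0, 0]},
  {"hand": 1, "travel": [0, 0, 0], "turn": [0, 0, 0]},
  {"hand": 1, "travel": [0, 0, 0], "turn": [0, 0, 0]},
  {"hand": 1, "travel": [0, 0, 0], "turn": [0, 0, 0]},
])

```text
t: 10.48
tool_pos: [0.3964, -0.2452, 0.0044]
orientation: [3.14, 0.001, 1.646]
force: [-1.3, 0.9, 6.3]
grip_width: 0.208
grip_force: 25.0
```

```bash
python3 - <<'E'
from h import *
st(); c,s=np.cos(.079),np.sin(.079); t=np.array([.4817,.0452])+[.042*s,-.042*c]; print(t); print(shift((*t,.2),np.pi/2+.079))
E
```

```text
10.48 [ 0.3964 -0.2452  0.0044] [3.140e+00 1.000e-03 1.646e+00] [-0.66 -0.01  2.05 -0.    1.1  -0.74] 0.208 25.0 [-1.3  0.9  6.3]
[0.48501455 0.00333099]
(array([ 241. ,  107.2, -195.7]), np.float64(89.76401611365961))
```

Scaled: -166 mm is -0.664, -130 mm is -0.52.

>>> arm_command([
  {"hand": 1, "travel": [0, 0, -0.06], "turn": [0, 0, 0]},
  {"hand": 1, "travel": [0, 0, -0.2], "turn": [0, 0, 0]},
  {"hand": 1, "travel": [0, 0, -0.36], "turn": [0, 0, 0]},
  {"hand": 1, "travel": [0, 0, -0.52], "turn": [0, 0, 0]},
  {"hand": 1, "travel": [0, 0, -0.664], "turn": [0, 0, 0]},
])

```text
t: 10.9
tool_pos: [0.3955, -0.2445, 0.1718]
orientation: [3.141, 0.0, 1.646]
force: [0.6, -0.8, -0.3]
grip_width: 0.209
grip_force: 25.0
```

Scaled: 172 mm is 0.688, 138 mm is 0.552.

>>> arm_command([
  {"hand": 1, "travel": [0.136, 0.06, -0.024], "turn": [0, 0, 0]},
  {"hand": 1, "travel": [0.276, 0.124, -0.048], "turn": [0, 0, 0]},
  {"hand": 1, "travel": [0.416, 0.184, -0.072], "turn": [0, 0, 0]},
  {"hand": 1, "travel": [0.552, 0.244, -0.096], "turn": [0, 0, 0]},
  {"hand": 1, "travel": [0.688, 0.304, -0.12], "turn": [0, 0, 0]},
])

```text
t: 11.32
tool_pos: [0.4588, -0.0659, 0.1999]
orientation: [3.141, 0.0, 1.645]
force: [0.4, -0.9, -0.9]
grip_width: 0.208
grip_force: 25.0
```

Scaled: 69 mm is 0.276, 40 mm is 0.16, -35 degrees is -0.1944.

>>> arm_command([
  {"hand": 1, "travel": [0.08, 0.04, 0], "turn": [0, 0, -0.0389]},
  {"hand": 1, "travel": [0.16, 0.072, 0], "turn": [0, 0, -0.0778]},
  {"hand": 1, "travel": [0.276, 0.124, 0], "turn": [0, 0, -0.1167]},
  {"hand": 1, "travel": [0.276, 0.124, 0], "turn": [0, 0, -0.1556]},
  {"hand": 1, "travel": [0.276, 0.124, 0], "turn": [0, 0, -0.1944]},
])

```text
t: 11.73
tool_pos: [0.4845, 0.0054, 0.1992]
orientation: [-3.141, -0.001, 2.266]
force: [-0.6, -0.2, -0.3]
grip_width: 0.209
grip_force: 25.0
```

Scaled: -35 degrees is -0.1944.

>>> arm_command([
  {"hand": 1, "travel": [0, 0, 0], "turn": [0, 0, -0.0389]},
  {"hand": 1, "travel": [0, 0, 0], "turn": [0, 0, -0.0778]},
  {"hand": 1, "travel": [0, 0, 0], "turn": [0, 0, -0.1167]},
  {"hand": 1, "travel": [0, 0, 0], "turn": [0, 0, -0.1556]},
  {"hand": 1, "travel": [0, 0, 0], "turn": [0, 0, -0.1944]},
])

```text
t: 12.15
tool_pos: [0.4842, 0.0037, 0.1993]
orientation: [-3.141, -0.001, 2.873]
force: [-0.6, -0.4, -1.1]
grip_width: 0.209
grip_force: 25.0
```

Scaled: -20.2 degrees is -0.1122.

>>> arm_command([
  {"hand": 1, "travel": [0, 0, 0], "turn": [0, 0, -0.0389]},
  {"hand": 1, "travel": [0, 0, 0], "turn": [0, 0, -0.0778]},
  {"hand": 1, "travel": [0, 0, 0], "turn": [0, 0, -0.1122]},
  {"hand": 1, "travel": [0, 0, 0], "turn": [0, 0, -0.1122]},
  {"hand": 1, "travel": [0, 0, 0], "turn": [0, 0, -0.1122]},
])

```text
t: 12.57
tool_pos: [0.4843, 0.0036, 0.1993]
orientation: [3.142, -0.0, -3.067]
force: [0.5, 1.0, -0.6]
grip_width: 0.207
grip_force: 25.0
```

```bash
python3 - <<'E'
from h import *
st(); m=r.camera_model("wrist"); im=r.snapshot("wrist"); cv2.imwrite("pics/w6.png",im[:,:,::-1])
print(shift((.485,.0033,.10),np.pi/2+.079))
o=r.observe()['tool_pos']
H=hsv(im); w=(H[...,1]<60)&(H[...,2]>110); w[240:]=0; w[:,:230]=0;w[:,290:]=0
for b in blobs(im,w,300): print(b[1],b[2]); e=ray(m,(b[1][0]+b[1][2]/2,b[1][1]),o[2]+.006); print((e-o)*1000)
E
```

```text
12.57 [0.4843 0.0036 0.1993] [ 3.142 -0.    -3.067] [-0.1  -0.18  1.83  0.    1.49 -1.74] 0.207 25.0 [ 0.5  1.  -0.6]
(array([-0.7, -0.4, 99.4]), np.float64(-0.2712697764850134))
[ 230  130   60  110 4416] [258.35597826 187.86707428]
[-61.62826162  -3.14487566   6.        ]
```

Scaled: 145 mm is 0.58, 135 mm is 0.54.

>>> arm_command([
  {"hand": 1, "travel": [-0.004, 0, 0.14], "turn": [0, 0, 0]},
  {"hand": 1, "travel": [-0.004, 0, 0.28], "turn": [0, 0, 0]},
  {"hand": 1, "travel": [-0.004, 0, 0.42], "turn": [0, 0, 0]},
  {"hand": 1, "travel": [-0.004, 0, 0.54], "turn": [0, 0, 0]},
  {"hand": 1, "travel": [-0.004, 0, 0.58], "turn": [0, 0, 0]},
])

```text
t: 13.03
tool_pos: [0.4817, 0.004, 0.0495]
orientation: [3.14, -0.007, -3.066]
force: [-0.9, -0.2, -1.0]
grip_width: 0.205
grip_force: 25.0
```

Scaled: 15 mm is 0.06, 10 mm is 0.04.

>>> arm_command([
  {"hand": 1, "travel": [0, 0, 0.02], "turn": [0, 0, 0]},
  {"hand": 1, "travel": [0, 0, 0.04], "turn": [0, 0, 0]},
  {"hand": 1, "travel": [0, 0, 0.06], "turn": [0, 0, 0]},
  {"hand": 1, "travel": [0, 0, 0.06], "turn": [0, 0, 0]},
])

```text
t: 13.37
tool_pos: [0.4864, 0.0036, 0.0403]
orientation: [-3.141, 0.002, -3.064]
force: [0.3, -0.2, -0.2]
grip_width: 0.204
grip_force: 25.0
```

>>> arm_command([
  {"hand": 1, "travel": [0, 0, 0.008], "turn": [0, 0, 0]},
  {"hand": 0.4, "travel": [0, 0, 0.008], "turn": [0, 0, 0]},
  {"hand": 0.2, "travel": [0, 0, 0.008], "turn": [0, 0, 0]},
  {"hand": 0.2, "travel": [0, 0, 0.008], "turn": [0, 0, 0]},
  {"hand": 0.2, "travel": [0, 0, 0.008], "turn": [0, 0, 0]},
])

```text
t: 13.78
tool_pos: [0.4858, 0.0037, 0.0379]
orientation: [-3.141, 0.001, -3.063]
force: [-0.6, 1.4, -0.2]
grip_width: 0.39
grip_force: 0.0
```

Scaled: -160 mm is -0.64, -120 mm is -0.48.

>>> arm_command([
  {"hand": 0.2, "travel": [0, 0, -0.048], "turn": [0, 0, 0]},
  {"hand": 0.2, "travel": [0, 0, -0.168], "turn": [0, 0, 0]},
  {"hand": -0.3, "travel": [0, 0, -0.32], "turn": [0, 0, 0]},
  {"hand": -0.4, "travel": [0, 0, -0.48], "turn": [0, 0, 0]},
  {"hand": -0.4, "travel": [0, 0, -0.64], "turn": [0, 0, 0]},
])

```text
t: 14.2
tool_pos: [0.4848, 0.0037, 0.2]
orientation: [3.142, -0.0, -3.063]
force: [1.4, -0.9, -0.2]
grip_width: 0.566
grip_force: 0.0
```

Scaled: 175 mm is 0.7, 140 mm is 0.56.

>>> arm_command([
  {"hand": -0.4, "travel": [-0.036, 0.14, 0], "turn": [0, 0, 0]},
  {"hand": -0.4, "travel": [-0.076, 0.28, 0], "turn": [0, 0, 0]},
  {"hand": -0.4, "travel": [-0.112, 0.42, 0], "turn": [0, 0, 0]},
  {"hand": -0.4, "travel": [-0.152, 0.56, 0], "turn": [0, 0, 0]},
  {"hand": -0.4, "travel": [-0.188, 0.7, 0], "turn": [0, 0, 0]},
])

```text
t: 14.62
tool_pos: [0.5189, 0.1835, 0.1989]
orientation: [3.141, 0.001, -3.064]
force: [0.1, -0.3, -0.2]
grip_width: 0.699
grip_force: 0.0
```

Scaled: 120 mm is 0.48, 90 mm is 0.36.

>>> arm_command([
  {"hand": -0.4, "travel": [-0.036, 0.132, 0.1], "turn": [0, 0, 0]},
  {"hand": -0.4, "travel": [-0.076, 0.26, 0.22], "turn": [0, 0, 0]},
  {"hand": -0.4, "travel": [-0.076, 0.26, 0.36], "turn": [0, 0, 0]},
  {"hand": -0.4, "travel": [-0.076, 0.26, 0.48], "turn": [0, 0, 0]},
  {"hand": -0.4, "travel": [-0.076, 0.26, 0.48], "turn": [0, 0, 0]},
])

```text
t: 15.03
tool_pos: [0.5275, 0.2472, 0.0707]
orientation: [-3.139, -0.011, -3.062]
force: [-1.1, 0.1, -0.9]
grip_width: 0.702
grip_force: 0.0
```

```bash
python3 - <<'E'
from h import *
st(); print(shift((.5315,.2483,.004),np.pi/2+.079))
m=r.camera_model("wrist"); im=r.snapshot("wrist"); cv2.imwrite("pics/w7.png",im[:,:,::-1])
E
```

```text
15.03 [0.5275 0.2472 0.0707] [-3.139 -0.011 -3.062] [ 0.35  0.21  1.67 -0.    1.27 -1.3 ] 0.702 0.0 [-1.1  0.1 -0.9]
(array([-4.8,  1. , 66.6]), np.float64(0.03837363943243588))
```

View pics/w7.png

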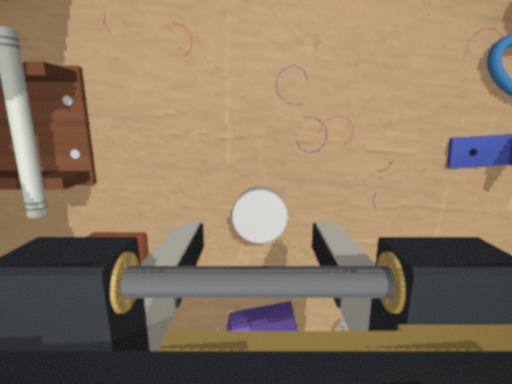

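The tin lid at (260,215) sits centred between the fingers, and the thin column is seated at left.

Scaled: 70 mm is 0.28, 66 mm is 0.264.

>>> arm_command([
  {"hand": -0.4, "travel": [-0.004, 0, 0.1], "turn": [0, 0, 0]},
  {"hand": -0.4, "travel": [-0.004, 0, 0.2], "turn": [0, 0, 0]},
  {"hand": -0.4, "travel": [-0.004, 0, 0.264], "turn": [0, 0, 0]},
  {"hand": -0.4, "travel": [-0.004, 0, 0.28], "turn": [0, 0, 0]},
  {"hand": -0.4, "travel": [-0.004, 0, 0.28], "turn": [0, 0, 0]},
])

```text
t: 15.5
tool_pos: [0.5342, 0.2479, 0.0089]
orientation: [3.141, 0.001, -3.064]
force: [0.3, 0.0, -0.2]
grip_width: 0.699
grip_force: 0.0
```

```bash
python3 - <<'E'
from h import *
st(); print(shift((.5315,.2483,.004),np.pi/2+.079))
E
```

```text
15.5 [0.5342 0.2479 0.0089] [ 3.141e+00  1.000e-03 -3.064e+00] [ 0.35  0.3   1.7  -0.    1.14 -1.3 ] 0.699 0.0 [ 0.3  0.  -0.2]
(array([2.6, 0.6, 4.9]), np.float64(-0.08508262775549724))
```

Scaled: 5 mm is 0.02, 2.5 mm is 0.01.

>>> arm_command([
  {"hand": -0.4, "travel": [0.01, 0, 0.02], "turn": [0, 0, 0]},
  {"hand": 0.5, "travel": [0.01, 0, 0.02], "turn": [0, 0, 0]},
  {"hand": 0.5, "travel": [0.01, 0, 0.02], "turn": [0, 0, 0]},
  {"hand": 0.5, "travel": [0.01, 0, 0.02], "turn": [0, 0, 0]},
  {"hand": 0.5, "travel": [0.01, 0, 0.02], "turn": [0, 0, 0]},
], newtons=20)

```text
t: 15.92
tool_pos: [0.5316, 0.2482, 0.0034]
orientation: [3.141, 0.001, -3.063]
force: [-0.1, -0.0, 0.2]
grip_width: 0.463
grip_force: 0.2
```

```bash
python3 - <<'E'
from h import *
st(); print(shift((.6013,.0547,.1),np.pi/2+.079))
E
```

```text
15.92 [0.5316 0.2482 0.0034] [ 3.141e+00  1.000e-03 -3.063e+00] [ 0.35  0.3   1.71  0.    1.13 -1.3 ] 0.463 0.2 [-0.1 -0.   0.2]
(array([ -54.5, -198.4,  -96.6]), np.float64(-0.043760149391886216))
```

Hold to firm the grip, lift clear (tall things on the way are 42 mm), carry across, and stop above the target.

Scaled: -90 mm is -0.36, -50 mm is -0.2.

>>> arm_command([
  {"hand": 0.5, "travel": [0, 0, 0], "turn": [0, 0, 0]},
  {"hand": 0.5, "travel": [0, 0, 0], "turn": [0, 0, 0]},
  {"hand": 0.5, "travel": [0, 0, -0.06], "turn": [0, 0, 0]},
  {"hand": 0.5, "travel": [0, 0, -0.2], "turn": [0, 0, 0]},
  {"hand": 0.5, "travel": [0, 0, -0.36], "turn": [0, 0, 0]},
])

```text
t: 16.33
tool_pos: [0.5282, 0.247, 0.0901]
orientation: [-3.14, -0.007, -3.063]
force: [0.2, 0.1, 0.1]
grip_width: 0.453
grip_force: 20.0
```

Scaled: -165 mm is -0.66, -132 mm is -0.528.

>>> arm_command([
  {"hand": 0.5, "travel": [-0.036, -0.132, -0.032], "turn": [0, 0, 0]},
  {"hand": 0.5, "travel": [-0.072, -0.264, -0.032], "turn": [0, 0, 0]},
  {"hand": 0.5, "travel": [-0.108, -0.396, -0.032], "turn": [0, 0, 0]},
  {"hand": 0.5, "travel": [-0.144, -0.528, -0.032], "turn": [0, 0, 0]},
  {"hand": 0.5, "travel": [-0.18, -0.66, -0.032], "turn": [0, 0, 0]},
])

```text
t: 16.75
tool_pos: [0.589, 0.0856, 0.1005]
orientation: [3.142, 0.0, -3.063]
force: [0.3, 0.8, -0.1]
grip_width: 0.451
grip_force: 20.0
```

Scaled: -33.5 mm is -0.134, -17 mm is -0.068.

>>> arm_command([
  {"hand": 0.5, "travel": [-0.02, -0.068, 0], "turn": [0, 0, 0]},
  {"hand": 0.5, "travel": [-0.038, -0.134, 0], "turn": [0, 0, 0]},
  {"hand": 0.5, "travel": [-0.038, -0.134, 0], "turn": [0, 0, 0]},
  {"hand": 0.5, "travel": [-0.038, -0.134, 0], "turn": [0, 0, 0]},
])

```text
t: 17.08
tool_pos: [0.6008, 0.0536, 0.1001]
orientation: [3.141, -0.001, -3.065]
force: [-0.6, 0.3, -0.5]
grip_width: 0.456
grip_force: 20.0
```

```bash
python3 - <<'E'
from h import *
st(); print(shift((.6013,.0547,.004),np.pi/2+.079))
m=r.camera_model("wrist"); im=r.snapshot("wrist"); cv2.imwrite("pics/w8.png",im[:,:,::-1])
E
```

```text
17.08 [0.6008 0.0536 0.1001] [ 3.141e+00 -1.000e-03 -3.065e+00] [ 0.    0.22  1.6   0.    1.31 -1.64] 0.456 20.0 [-0.6  0.3 -0.5]
(array([-0.7,  1. , 96.1]), np.float64(-0.15223643497928663))
```

View pics/w8.png

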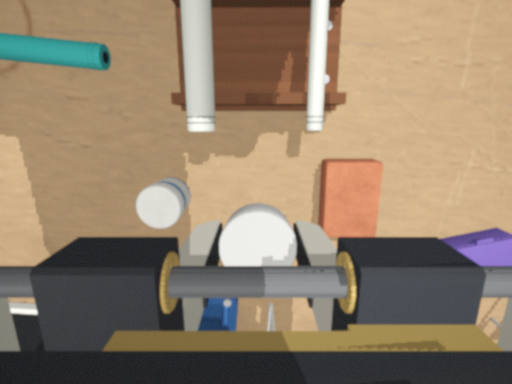

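Both columns lie in their notches (thick ends at (200,125), thin at (315,125)). The tin hangs at (258,238) between the pot (163,203) and the block (350,200). Next I lower it.

Scaled: 88 mm is 0.352, 80 mm is 0.32.

>>> arm_command([
  {"hand": 0.5, "travel": [-0.004, 0.004, 0.12], "turn": [0, 0, 0]},
  {"hand": 0.5, "travel": [-0.004, 0.004, 0.24], "turn": [0, 0, 0]},
  {"hand": 0.5, "travel": [-0.004, 0.004, 0.32], "turn": [0, 0, 0]},
  {"hand": 0.5, "travel": [-0.004, 0.004, 0.352], "turn": [0, 0, 0]},
  {"hand": 0.5, "travel": [-0.004, 0.004, 0.352], "turn": [0, 0, 0]},
])

```text
t: 17.55
tool_pos: [0.5991, 0.0566, 0.0097]
orientation: [3.141, -0.005, -3.062]
force: [-1.0, 0.4, -0.6]
grip_width: 0.451
grip_force: 20.0
```

```bash
python3 - <<'E'
from h import *
st(); print(shift((.6013,.0547,.0035),np.pi/2+.079))
E
```

```text
17.55 [0.5991 0.0566 0.0097] [ 3.141 -0.005 -3.062] [ 0.01  0.33  1.65  0.    1.16 -1.64] 0.451 20.0 [-1.   0.4 -0.6]
(array([-2. , -2. ,  6.2]), np.float64(0.029968303966725784))
```

Scaled: 7.5 mm is 0.03, 4 mm is 0.016.

>>> arm_command([
  {"hand": 0.5, "travel": [0, -0.004, 0.016], "turn": [0, 0, 0]},
  {"hand": 0.5, "travel": [0, -0.004, 0.03], "turn": [0, 0, 0]},
  {"hand": 0.5, "travel": [0, -0.004, 0.03], "turn": [0, 0, 0]},
])

```text
t: 17.8
tool_pos: [0.6027, 0.0546, 0.006]
orientation: [-3.141, 0.002, -3.063]
force: [0.2, 0.2, -0.8]
grip_width: 0.452
grip_force: 20.0
```

>>> arm_command([
  {"hand": 0, "travel": [0, 0, 0], "turn": [0, 0, 0]},
  {"hand": -0.15, "travel": [0, 0, 0], "turn": [0, 0, 0]},
  {"hand": -0.15, "travel": [0, 0, 0], "turn": [0, 0, 0]},
])

```text
t: 18.05
tool_pos: [0.6024, 0.0544, 0.0058]
orientation: [-3.141, 0.001, -3.063]
force: [0.6, 0.3, -0.6]
grip_width: 0.561
grip_force: 0.0
```

Scaled: -155 mm is -0.62, -120 mm is -0.48.

>>> arm_command([
  {"hand": -0.15, "travel": [0, 0, -0.04], "turn": [0, 0, 0]},
  {"hand": -0.15, "travel": [0, 0, -0.16], "turn": [0, 0, 0]},
  {"hand": -0.3, "travel": [0, 0, -0.32], "turn": [0, 0, 0]},
  {"hand": -0.3, "travel": [0, 0, -0.48], "turn": [0, 0, 0]},
  {"hand": -0.3, "travel": [0, 0, -0.62], "turn": [0, 0, 0]},
])

```text
t: 18.47
tool_pos: [0.6021, 0.0544, 0.1636]
orientation: [-3.142, 0.002, -3.063]
force: [0.2, 0.3, -0.8]
grip_width: 0.65
grip_force: 0.0
```

```bash
python3 - <<'E'
from h import *
st(); print(shift((.5425,-.2515,.16)))
E
```

```text
18.47 [0.6021 0.0544 0.1636] [-3.142e+00  2.000e-03 -3.063e+00] [ 0.01  0.17  1.54  0.    1.42 -1.64] 0.65 0.0 [ 0.2  0.3 -0.8]
(array([  83.3, -300.3,    3.5]), None)
```

Scaled: -167 mm is -0.668, -134 mm is -0.536.

>>> arm_command([
  {"hand": -0.6, "travel": [0.036, -0.132, 0], "turn": [0, 0, 0]},
  {"hand": -0.6, "travel": [0.072, -0.264, 0], "turn": [0, 0, 0]},
  {"hand": -0.6, "travel": [0.112, -0.4, 0], "turn": [0, 0, 0]},
  {"hand": -0.6, "travel": [0.148, -0.536, 0], "turn": [0, 0, 0]},
  {"hand": -0.6, "travel": [0.184, -0.668, 0], "turn": [0, 0, 0]},
])

```text
t: 18.88
tool_pos: [0.5687, -0.1172, 0.1613]
orientation: [-3.141, 0.001, -3.063]
force: [0.9, 0.1, -0.3]
grip_width: 0.797
grip_force: 0.0
```

Scaled: -133 mm is -0.532, -100 mm is -0.4.

>>> arm_command([
  {"hand": -0.6, "travel": [0.036, -0.132, 0], "turn": [0, 0, 0]},
  {"hand": -0.6, "travel": [0.072, -0.264, 0], "turn": [0, 0, 0]},
  {"hand": -0.6, "travel": [0.112, -0.4, 0], "turn": [0, 0, 0]},
  {"hand": -0.6, "travel": [0.148, -0.532, 0], "turn": [0, 0, 0]},
  {"hand": -0.6, "travel": [0.148, -0.532, 0], "turn": [0, 0, 0]},
])

```text
t: 19.3
tool_pos: [0.541, -0.257, 0.1612]
orientation: [-3.139, 0.0, -3.068]
force: [0.4, 0.0, -0.1]
grip_width: 0.801
grip_force: 0.0
```

>>> arm_command([
  {"hand": -0.6, "travel": [0, 0, 0], "turn": [0, 0, 0]},
  {"hand": -0.6, "travel": [0, 0, 0], "turn": [0, 0, 0]},
])

```text
t: 19.47
tool_pos: [0.5426, -0.2509, 0.1606]
orientation: [3.141, 0.001, -3.064]
force: [-0.0, -0.2, -0.4]
grip_width: 0.797
grip_force: 0.0
```

```bash
python3 - <<'E'
from h import *
st(); m=r.camera_model("wrist"); im=r.snapshot("wrist"); cv2.imwrite("pics/w9.png",im[:,:,::-1])
print(shift((.5425,-.2515,.016)))
H=hsv(im);g=(H[...,0]>55)&(H[...,0]<82)&(H[...,1]>90); b=max(blobs(im,g,200),key=lambda q:q[1][4]); print(b[1],b[2])
for z in(0,.035,.07): print(z,proj(m,(.5425,-.2515,z)))
cv2.imwrite("pics/w9v.png",cv2.resize(im[100:300,130:390,::-1],None,fx=3,fy=3))
E
```

```text
19.47 [ 0.5426 -0.2509  0.1606] [ 3.141e+00  1.000e-03 -3.064e+00] [-0.52  0.16  1.57  0.    1.42 -2.17] 0.797 0.0 [-0.  -0.2 -0.4]
(array([  0.5,  -1.2, 144.4]), None)
[ 235  167   42   47 1517] [255.71324984 189.78707976]
0 [256.77566804 180.102017  ]
0.035 [256.71511682 187.10934491]
0.07 [256.63905501 195.91164462]
```

View pics/w9v.png

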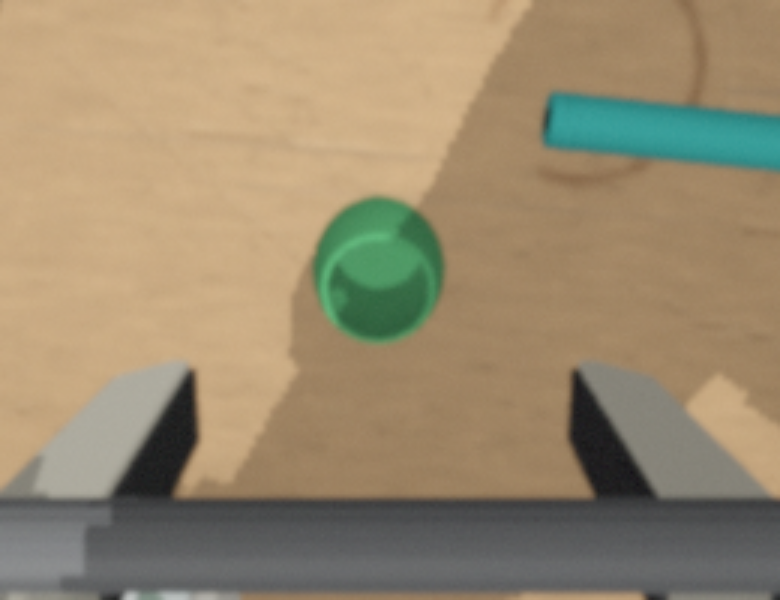

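The vase rim centre at (256,196) matches the prediction, so I descend around it.

Scaled: 135 mm is 0.54, 120 mm is 0.48.

>>> arm_command([
  {"hand": -0.45, "travel": [0, -0.002, 0.12], "turn": [0, 0, 0]},
  {"hand": -0.45, "travel": [0, -0.002, 0.24], "turn": [0, 0, 0]},
  {"hand": -0.45, "travel": [0, -0.002, 0.36], "turn": [0, 0, 0]},
  {"hand": -0.45, "travel": [0, -0.002, 0.48], "turn": [0, 0, 0]},
  {"hand": -0.45, "travel": [0, -0.002, 0.54], "turn": [0, 0, 0]},
])

```text
t: 19.93
tool_pos: [0.5409, -0.2486, 0.021]
orientation: [3.139, -0.004, -3.061]
force: [-0.0, -0.2, -1.1]
grip_width: 0.725
grip_force: 0.0
```

Scaled: 8 mm is 0.032.

>>> arm_command([
  {"hand": -0.45, "travel": [0, 0, 0.032], "turn": [0, 0, 0]},
  {"hand": -0.45, "travel": [0, 0, 0.032], "turn": [0, 0, 0]},
  {"hand": -0.45, "travel": [0, 0, 0.032], "turn": [0, 0, 0]},
])

```text
t: 20.18
tool_pos: [0.5433, -0.2509, 0.0177]
orientation: [-3.141, 0.0, -3.062]
force: [-0.5, 0.1, -0.3]
grip_width: 0.724
grip_force: 0.0
```

```bash
python3 - <<'E'
from h import *
st(); print(shift((.5425,-.2515,.016)))
E
```

```text
20.18 [ 0.5433 -0.2509  0.0177] [-3.141  0.    -3.062] [-0.52  0.31  1.67  0.    1.17 -2.17] 0.724 0.0 [-0.5  0.1 -0.3]
(array([ 0.8, -0.5,  1.7]), None)
```

Scaled: 1.5 mm is 0.006, 1 mm is 0.004.

>>> arm_command([
  {"hand": 0.2, "travel": [0.004, 0, 0.006], "turn": [0, 0, 0]},
  {"hand": 0.5, "travel": [0.004, 0, 0.006], "turn": [0, 0, 0]},
  {"hand": 0.5, "travel": [0.004, 0, 0.006], "turn": [0, 0, 0]},
  {"hand": 0.5, "travel": [0.004, 0, 0.006], "turn": [0, 0, 0]},
  {"hand": 0.5, "travel": [0.004, 0, 0.006], "turn": [0, 0, 0]},
], newtons=15)

```text
t: 20.6
tool_pos: [0.5422, -0.2521, 0.0164]
orientation: [-3.141, 0.001, -3.064]
force: [-0.3, 1.0, 2.8]
grip_width: 0.46
grip_force: 15.0
```

>>> arm_command([
  {"hand": 0.5, "travel": [0, 0, 0], "turn": [0, 0, 0]},
  {"hand": 0.5, "travel": [0, 0, 0], "turn": [0, 0, 0]},
  {"hand": 0.5, "travel": [0, 0, 0], "turn": [0, 0, 0]},
])

```text
t: 20.85
tool_pos: [0.5422, -0.2521, 0.0164]
orientation: [-3.141, 0.001, -3.064]
force: [-0.8, 0.4, 5.9]
grip_width: 0.458
grip_force: 15.0
```

```bash
python3 - <<'E'
from h import *
st(); print(shift((.602,.0545,.1)))
E
```

```text
20.85 [ 0.5422 -0.2521  0.0164] [-3.141e+00  1.000e-03 -3.064e+00] [-0.52  0.31  1.67 -0.    1.16 -2.17] 0.458 15.0 [-0.8  0.4  5.9]
(array([-83.7, 301. , -83.7]), None)
```

Scaled: -95 mm is -0.38, -78 mm is -0.312.

>>> arm_command([
  {"hand": 0.5, "travel": [0, 0, -0.032], "turn": [0, 0, 0]},
  {"hand": 0.5, "travel": [0, 0, -0.112], "turn": [0, 0, 0]},
  {"hand": 0.5, "travel": [0, 0, -0.212], "turn": [0, 0, 0]},
  {"hand": 0.5, "travel": [0, 0, -0.312], "turn": [0, 0, 0]},
  {"hand": 0.5, "travel": [0, 0, -0.38], "turn": [0, 0, 0]},
])

```text
t: 21.27
tool_pos: [0.5421, -0.2521, 0.1132]
orientation: [-3.141, 0.002, -3.063]
force: [0.1, -0.6, -0.4]
grip_width: 0.463
grip_force: 15.0
```

Scaled: 111 mm is 0.444, 86 mm is 0.344.

>>> arm_command([
  {"hand": 0.5, "travel": [-0.016, 0.056, 0], "turn": [0, 0, 0]},
  {"hand": 0.5, "travel": [-0.04, 0.144, 0], "turn": [0, 0, 0]},
  {"hand": 0.5, "travel": [-0.068, 0.244, 0], "turn": [0, 0, 0]},
  {"hand": 0.5, "travel": [-0.096, 0.344, 0], "turn": [0, 0, 0]},
  {"hand": 0.5, "travel": [-0.124, 0.444, 0], "turn": [0, 0, 0]},
])

```text
t: 21.68
tool_pos: [0.5631, -0.1366, 0.1093]
orientation: [3.141, -0.002, -3.064]
force: [0.8, 0.2, 0.3]
grip_width: 0.465
grip_force: 15.0
```

Scaled: 125 mm is 0.5, 100 mm is 0.4.

>>> arm_command([
  {"hand": 0.5, "travel": [-0.028, 0.1, 0], "turn": [0, 0, 0]},
  {"hand": 0.5, "travel": [-0.056, 0.2, 0], "turn": [0, 0, 0]},
  {"hand": 0.5, "travel": [-0.084, 0.3, 0], "turn": [0, 0, 0]},
  {"hand": 0.5, "travel": [-0.112, 0.4, 0], "turn": [0, 0, 0]},
  {"hand": 0.5, "travel": [-0.14, 0.5, 0], "turn": [0, 0, 0]},
])

```text
t: 22.1
tool_pos: [0.5881, -0.0091, 0.1093]
orientation: [3.141, -0.002, -3.063]
force: [-0.0, 0.1, 0.8]
grip_width: 0.459
grip_force: 15.0
```

Scaled: 65 mm is 0.26, 45 mm is 0.18.

>>> arm_command([
  {"hand": 0.5, "travel": [-0.028, 0.1, 0], "turn": [0, 0, 0]},
  {"hand": 0.5, "travel": [-0.052, 0.18, 0], "turn": [0, 0, 0]},
  {"hand": 0.5, "travel": [-0.0708, 0.26, 0], "turn": [0, 0, 0]},
  {"hand": 0.5, "travel": [-0.0708, 0.26, 0], "turn": [0, 0, 0]},
  {"hand": 0.5, "travel": [-0.0708, 0.26, 0], "turn": [0, 0, 0]},
])

```text
t: 22.52
tool_pos: [0.6006, 0.0565, 0.1093]
orientation: [3.141, -0.002, -3.061]
force: [0.5, -0.5, -0.6]
grip_width: 0.457
grip_force: 15.0
```

```bash
python3 - <<'E'
from h import *
st(); print(shift((.602,.0545,.04)))
m=r.camera_model("wrist"); im=r.snapshot("wrist"); cv2.imwrite("pics/w10.png",im[:,:,::-1])
m=r.camera_model("scene"); s=r.snapshot("scene");cv2.imwrite("pics/s10.png",s[:,:,::-1])
a=s[120:260,150:330,::-1]; b=im[100:380:2,100:412:2,::-1]
cv2.imwrite("pics/v10.png",cv2.resize(np.hstack([a,b[:140]]),None,fx=2.3,fy=2.3,interpolation=cv2.INTER_CUBIC))
H=hsv(s)
w=(H[...,0]>55)&(H[...,0]<82)&(H[...,1]>90); w[:120]=0;w[:,:150]=0
for q in blobs(s,w,50): print(q[1],q[2])
print(proj(m,(.602,.0545,.021)),proj(m,(.602,.0545,.1)))
E
```

```text
22.52 [0.6006 0.0565 0.1093] [ 3.141e+00 -2.000e-03 -3.061e+00] [ 0.01  0.22  1.6   0.    1.33 -1.64] 0.457 15.0 [ 0.5 -0.5 -0.6]
(array([-1.4, -2.1, 69.3]), None)
[226 132  13  28 289] [232.47750865 145.25951557]
[231.60766305 179.69808159] [231.2186009  154.58675402]
```

View pics/v10.png

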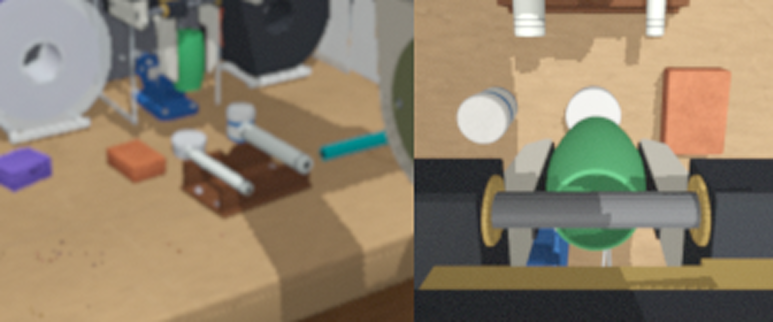

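The vase hangs upright at (232,145) in the scene view. The tin lid is at about (232,182), as predicted, and laterally in line below the vase in the wrist view.

Scaled: 62 mm is 0.248, 48 mm is 0.192.

>>> arm_command([
  {"hand": 0.5, "travel": [-0.002, -0.008, 0.06], "turn": [0, 0, 0]},
  {"hand": 0.5, "travel": [-0.002, -0.008, 0.128], "turn": [0, 0, 0]},
  {"hand": 0.5, "travel": [-0.002, -0.008, 0.192], "turn": [0, 0, 0]},
  {"hand": 0.5, "travel": [-0.002, -0.008, 0.248], "turn": [0, 0, 0]},
  {"hand": 0.5, "travel": [-0.002, -0.008, 0.248], "turn": [0, 0, 0]},
])

```text
t: 23.03
tool_pos: [0.5993, 0.052, 0.0445]
orientation: [3.141, -0.006, -3.065]
force: [-1.3, -0.5, 0.2]
grip_width: 0.464
grip_force: 15.0
```

>>> arm_command([
  {"hand": 0.5, "travel": [0, 0, 0], "turn": [0, 0, 0]},
  {"hand": 0.5, "travel": [0, 0, 0], "turn": [0, 0, 0]},
  {"hand": 0.5, "travel": [0, 0, 0], "turn": [0, 0, 0]},
])

```text
t: 23.28
tool_pos: [0.6032, 0.0528, 0.0499]
orientation: [-3.141, 0.002, -3.064]
force: [0.3, -0.4, -0.3]
grip_width: 0.459
grip_force: 15.0
```

```bash
python3 - <<'E'
from h import *
st(); print(shift((.602,.0545,.0375)))
m=r.camera_model("wrist"); im=r.snapshot("wrist"); cv2.imwrite("pics/w11.png",im[:,:,::-1])
m=r.camera_model("side"); s=r.snapshot("side")
a=s[150:270,200:300,::-1]; b=r.snapshot("scene")[120:240,180:280,::-1]
cv2.imwrite("pics/v11.png",cv2.resize(np.hstack([a,b]),None,fx=4,fy=4,interpolation=cv2.INTER_CUBIC))
E
```

```text
23.28 [0.6032 0.0528 0.0499] [-3.141e+00  2.000e-03 -3.064e+00] [ 0.    0.28  1.63 -0.    1.22 -1.65] 0.459 15.0 [ 0.3 -0.4 -0.3]
(array([ 1.1,  1.8, 12.4]), None)
```

View pics/v11.png

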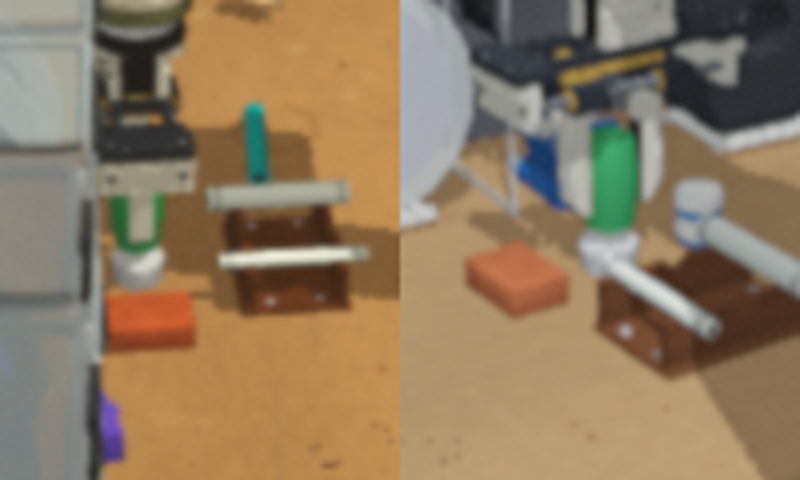

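Both views show the vase centred just above the tin, so I lower it the last stretch.

Scaled: 11.5 mm is 0.046, 1.5 mm is 0.006.

>>> arm_command([
  {"hand": 0.5, "travel": [0.004, 0.006, 0.016], "turn": [0, 0, 0]},
  {"hand": 0.5, "travel": [0.004, 0.006, 0.028], "turn": [0, 0, 0]},
  {"hand": 0.5, "travel": [0.004, 0.006, 0.04], "turn": [0, 0, 0]},
  {"hand": 0.5, "travel": [0.004, 0.006, 0.046], "turn": [0, 0, 0]},
  {"hand": 0.5, "travel": [0.004, 0.006, 0.046], "turn": [0, 0, 0]},
])

```text
t: 23.85
tool_pos: [0.6012, 0.0546, 0.0372]
orientation: [3.141, 0.0, -3.063]
force: [-1.8, 0.8, 2.4]
grip_width: 0.46
grip_force: 15.0
```

>>> arm_command([
  {"hand": 0.5, "travel": [0, 0, 0], "turn": [0, 0, 0]},
  {"hand": 0.5, "travel": [0, 0, 0], "turn": [0, 0, 0]},
])

```text
t: 24.02
tool_pos: [0.601, 0.0545, 0.0371]
orientation: [3.141, -0.0, -3.063]
force: [-2.7, 0.6, 3.9]
grip_width: 0.463
grip_force: 15.0
```

Contact is felt (about 4 N). I release with a small opening, retreat straight up, then look.

>>> arm_command([
  {"hand": 0, "travel": [0, 0, 0], "turn": [0, 0, 0]},
  {"hand": -0.15, "travel": [0, 0, 0], "turn": [0, 0, 0]},
  {"hand": -0.15, "travel": [0, 0, 0], "turn": [0, 0, 0]},
  {"hand": -0.15, "travel": [0, 0, 0], "turn": [0, 0, 0]},
])

```text
t: 24.35
tool_pos: [0.6009, 0.0543, 0.0366]
orientation: [-3.142, -0.0, -3.063]
force: [-0.6, 0.4, -0.5]
grip_width: 0.57
grip_force: 0.0
```

Scaled: -140 mm is -0.56, -105 mm is -0.42.

>>> arm_command([
  {"hand": -0.15, "travel": [0, 0, -0.048], "turn": [0, 0, 0]},
  {"hand": -0.15, "travel": [0, 0, -0.14], "turn": [0, 0, 0]},
  {"hand": -0.15, "travel": [0, 0, -0.28], "turn": [0, 0, 0]},
  {"hand": -0.15, "travel": [0, 0, -0.42], "turn": [0, 0, 0]},
  {"hand": -0.15, "travel": [0, 0, -0.56], "turn": [0, 0, 0]},
])

```text
t: 24.77
tool_pos: [0.6006, 0.0543, 0.1791]
orientation: [-3.142, -0.0, -3.063]
force: [0.9, -0.0, 0.3]
grip_width: 0.573
grip_force: 0.0
```

Scaled: -90 mm is -0.36, -60 mm is -0.24.

>>> arm_command([
  {"hand": -0.15, "travel": [-0.04, 0, -0.12], "turn": [0, 0, 0]},
  {"hand": -0.15, "travel": [-0.08, 0, -0.24], "turn": [0, 0, 0]},
  {"hand": -0.15, "travel": [-0.12, 0, -0.36], "turn": [0, 0, 0]},
  {"hand": -0.15, "travel": [-0.12, 0, -0.36], "turn": [0, 0, 0]},
  {"hand": -0.15, "travel": [-0.12, 0, -0.36], "turn": [0, 0, 0]},
])

```text
t: 25.18
tool_pos: [0.6326, 0.0567, 0.2707]
orientation: [-3.141, 0.006, -3.063]
force: [-0.5, 0.0, -0.4]
grip_width: 0.576
grip_force: 0.0
```

```bash
python3 - <<'E'
from h import *
st(); m=r.camera_model("wrist"); im=r.snapshot("wrist"); s=r.snapshot("scene")
for q in ((.602,.0545,.021),(.602,.0545,.091)): print(proj(m,q),proj(r.camera_model("scene"),q))
Rm=np.array([[np.cos(.079),np.sin(.079)],[-np.sin(.079),np.cos(.079)]])
c,sn=np.cos(.079),np.sin(.079)
for y,z,n in((-.042,.044,"thick"),(.042,.0385,"thin")):
    E=[np.array([.4817,.0452])+Rm.T@[x,y] for x in(-.06,.06)]; print(n,[np.round(proj(m,(*e,z))) for e in E])
a=cv2.resize(im[60:260,130:390,::-1],None,fx=2,fy=2,interpolation=cv2.INTER_CUBIC); b=cv2.resize(s[120:220,190:320,::-1],None,fx=2,fy=4,interpolation=cv2.INTER_CUBIC)
cv2.imwrite("pics/fin.png",np.hstack([a,b]))
E
```

```text
25.18 [0.6326 0.0567 0.2707] [-3.141  0.006 -3.063] [ 0.01  0.2   1.31 -0.    1.62 -1.64] 0.576 0.0 [-0.5  0.  -0.4]
[257.517465   144.79077732] [231.60766305 179.69808159]
[257.52080806 150.32193728] [231.26396958 157.51499501]
thick [array([222., -10.]), array([225.,  98.])]
thin [array([293.,  -8.]), array([290.,  98.])]
```

View pics/fin.png

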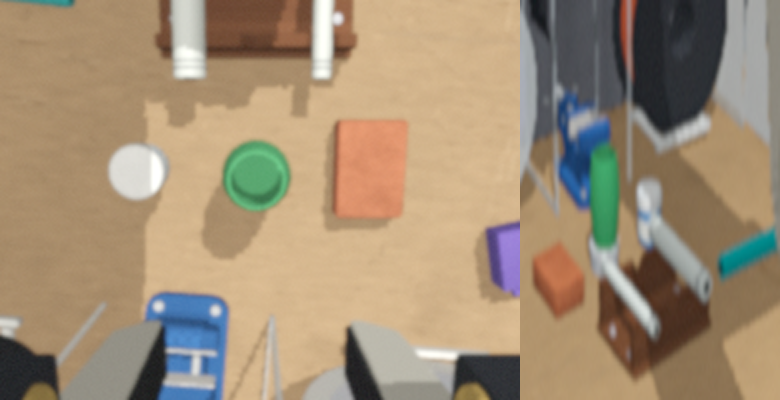

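The vase stands centred on the tin (rim at (258,148)). Both columns' far ends are within 1 px of the seated prediction, and the pot and block are unmoved. I'm handing in.

```bash
python3 -c "
from bench import r
print(r.sign_off())"
```

```text
the job is handed in; nothing more can be done
None
```

I handed the job in at about 25 s of the 99 s allowed, and the hand-in gave no verdict. The last pictures show both columns seated in their outer notches, the tin midway between pot and block, and the vase upright on its lid, with nothing else disturbed.

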